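# Stack and demagnetise a batch of shafts

### The arm

A 6-joint arm with a two-finger parallel gripper is mounted at the origin on the work surface. World frame = base frame: x ahead of the robot, y to its left, z up, the work surface at z = 0. Lengths are in m, angles in rad, forces in N, time in s.
With the tool pointing down it reaches from about 0.25 to 0.725 m from the base axis. Payload 4 kg.
Tool frame: the origin (TCP) lies where the fingers leave the gripper's body, on its centre line; the fingertips stand 73 mm ahead of it and the grasp point (between the pads) lies 54 mm ahead of it (bot.tips_ahead is the z of the fingertips in the tool frame, in m); z points along the fingers, y is the direction in which the jaws open and shut (so a half turn about z gives the same grasp; the last joint's range is limited). The gripper opens to 85 mm and grips with 20 to 120 N. Pads are 22 mm wide; open, the fingers measure 114 mm over their backs; the gripper's body (76 mm by 85 mm) begins 54 mm behind the grasp point. The pads swing forward as they close: fully open they stand 13 mm farther back than shut.
Start: joints at [1.205, 0.241, 0.005, 1.335, 0, 1.571], TCP at [0.179, 0.467, 0.304] pointing down, gripper open.
Joint ranges: [-2.72, 2.72], [-1.05, 1.87], [-1.09, 1.28], [-1.99, 2.15], [-1.42, 1.44], [-3.14, 3.14]. Speed limits (rad/s): [2.79, 2.79, 3.14, 3.14, 3.14, 3.14].

### API

Orientations are given as a unit quaternion [x, y, z, w].
In Python, from workcell import readout, camera, get_calibration, order, bot gives the robot as it stands.
- The arm moves only by the tool send_rows, never from a script. Its argument "moves" is a list of rows, each a list of 3 entries, a list of its own where there are three numbers: the shift along the tool's x, y, z in mm, then the turn, a rotation vector about the tool's x, y, z in rad, then the finger opening in mm, from 0 to 85.4. In form: [[[dx, dy, dz], [ax, ay, az], grip], ...]. A call has 1 to 12 rows; each row is the pose to reach, as a shift and turn from the pose measured when the call began, along the tool's axes at that moment; what a row does not reach only later rows make up. A row lasts 1/12 s, in which the tool goes at most 41.7 mm and 7.16 degrees, less where a joint would pass 70% of its speed; a pose out of reach is approached as far as the arm can. A call with a gripper value outside its range is refused whole. The fingers move at their own pace and stop on an object; the grip force is fixed at half the most. Time passes only in rows, so rows that repeat a pose let the fingers close. It gives the time, the measured TCP pose, the force and the opening at its end, in the units of the state.
- readout.get_obs(): the state, without advancing time (a new reading comes with each control period).
- camera(name): name is "scene" or "top" or "wrist"; returns the picture (400x640x3 uint8, red, green, blue); there is no depth.
- get_calibration(name): a dict with "fx", "fy", "cx", "cy" (pixels), "k1" (the pictures are not rectified: a ray, as slopes to the right and down, at radius r is drawn at 1 + k1 r^2 times it, then the intrinsics apply), "R" (3x3) and "t" (3): a world point X has camera coordinates R X + t. Camera axes: x right, y down, z forward; pixel columns grow to the right and rows downward; lengths in m; the calibration is good to about 2 mm. A picture is of the moment at which its call begins: read the wrist's pose just before it. get_calibration takes no time and is no camera call; for the wrist camera it gives the pose at the moment of the call.
- order.job_done(): hands the job in, once; it reports no verdict.
The state is a dict: "clock": time; "joint_pos": joint angles; "joint_vel": joint speeds; "tau": joint torques, N m; "eef_pos": TCP position; "tool_rot": TCP orientation; "ft_force": force on the tool from outside, world axes, zero at the start; "ft_torque": the same for the moment, N m; "grip_width": finger opening in m.
Only numpy, scipy, OpenCV 4.12 (cv2) and the standard library are available. Lean on these libraries where they do the work, as an engineer would, in place of code of your own. Each camera call takes 0.05 s, during which the arm holds its last target. There are 200 camera calls.

### The job

Demagnetise all the shafts waiting in the plywood rack: draw the empty carriage all the way out of the tunnel, lay the thick ones centred in the lower vees of the carriage and set the chock frame squarely and fully down over them, then lay the slim ones centred in the vees on top of that frame and set the cover frame squarely and fully down over those. Then press the square mains key and after it the round coil key, one at a time, push the carriage by its handle all the way into the tunnel and draw it all the way back out with the stack still chocked, and only then press the long off key. Leave the caliper, the wooden gauge case and the steel cup where they are.

Things in the scene. Friction and masses are not known exactly. Their poses are not given: they have to be found in the camera images.
- heavy1_mid (a point): centre of a thick (hollow-ended) steel shaft, a plain round bar 30 mm in diameter, 170 mm long, about 480 g; x axis along the bar. Starts lying in any of the five vees of the plywood infeed rack on the right: bars parallel, 56 mm apart, thick and slim mixed, this point 39 mm above the table; the rack's strips leave the middle 80 mm of a bar free for fingers. None if absent
- heavy2_mid (a point): centre of a thick (hollow-ended) steel shaft, a plain round bar 30 mm in diameter, 170 mm long, about 480 g; x axis along the bar. Starts lying in any of the five vees of the plywood infeed rack on the right: bars parallel, 56 mm apart, thick and slim mixed, this point 39 mm above the table; the rack's strips leave the middle 80 mm of a bar free for fingers. None if absent
- heavy3_mid (a point): centre of a thick (hollow-ended) steel shaft, a plain round bar 30 mm in diameter, 170 mm long, about 480 g; x axis along the bar. Starts lying in any of the five vees of the plywood infeed rack on the right: bars parallel, 56 mm apart, thick and slim mixed, this point 39 mm above the table; the rack's strips leave the middle 80 mm of a bar free for fingers. None if absent
- slim1_mid (a point): centre of a slim (solid) steel shaft, a plain round bar 20 mm in diameter, 150 mm long, about 330 g; x axis along the bar. Starts lying in any of the five vees of the plywood infeed rack on the right: bars parallel, 56 mm apart, thick and slim mixed, this point 32 mm above the table; the rack's strips leave the middle 80 mm of a bar free for fingers. None if absent
- slim2_mid (a point): centre of a slim (solid) steel shaft, a plain round bar 20 mm in diameter, 150 mm long, about 330 g; x axis along the bar. Starts lying in any of the five vees of the plywood infeed rack on the right: bars parallel, 56 mm apart, thick and slim mixed, this point 32 mm above the table; the rack's strips leave the middle 80 mm of a bar free for fingers. None if absent
- cradle (a point): where the centre of a thick shaft lies in the middle lower vee, 56 mm above the table, 32 mm above the carriage plate; rides on the carriage. y axis along the vees and the slide, x across, z up. Vees at x = -56, 0, +56 mm: 90-degree notches in two off-white strips 20 mm wide, 50 mm either side along y, open between. End blocks at x beyond 84 mm stand 18 mm above this point
- chock_rib (a point): grip point of the chock frame, in its dark upright rib (12 mm thick across x, 90 mm long along y, top 11 mm above this point, underside 21 mm below). Off-white, 196 (x) x 120 (y) x 52 mm high, 320 g, same either way round: two notched strips joined by the rib, teeth below, corner posts above. Slim shafts lie along y in its upper vees, centres at x = -45 and +45, z = +3 mm. Starts on the table on the left
- chock_seat (a point): point on the carriage where chock_rib is when that frame is fully down over the lower layer on the cradle's end blocks: 41 mm above the cradle point, same axes; frame's x along this x or opposite. Its teeth go between the thick shafts with about 3 mm of play across x. The top of a thick shaft in the middle vee is 26 mm below this point
- cover_rib (a point): grip point of the cover frame, in its dark upright rib (12 mm thick across x, 90 mm long along y, top 12 mm above this point). Off-white, 196 (x) x 120 (y) x 43 mm high, 250 g, same either way round: as the chock frame, but teeth below only, flat-topped strips, no posts. Starts teeth down on the table on the left, this point 30 mm up (chock_rib: 36 mm)
- cover_seat (a point): point on the carriage where cover_rib is when that frame is fully down over the upper layer on the chock frame's posts: 76 mm above the cradle point, same axes; frame's x along this x or opposite. About 3 mm of play across x. The chock frame's rib ends 24 mm below this point
- handle (a point): centre of the upper part of the carriage's upright black handle, 14 mm thick across x, 34 mm along y, its top 22 mm above this point (90 mm above the table) and its foot 44 mm below; on the carriage's end away from the tunnel. At the inner stop it is still 62 mm outside the tunnel mouth
- carriage (a joint): travel of the carriage along its rails into the tunnel (m): 0 = fully out at the loading end, 0.192 = fully in at the inner stop; it moves along the vees' +y axis, to the robot's left. Rubs with about 2.5 N and stays where it is left
- tunnel_mouth (a point): middle of the tunnel's opening, 90 mm above the table; x across, y into the tunnel. White demagnetiser hood, 302 mm wide, 160 mm deep, top at 212 mm; opening 234 mm wide and 172 mm high, fixed
- key_mains_top (a point): top centre of the square mains key (30 x 30 mm) on top of the hood, the one nearest the robot, 230 mm above the table; pressed downwards, moves with the key
- key_coil_top (a point): top centre of the round coil key (36 mm across), the middle one, 80 mm from the square key; 230 mm above the table
- key_off_top (a point): top centre of the long off key (28 x 60 mm), the one farthest from the robot, 85 mm from the round key; 230 mm above the table
- key_mains (a joint): how far the square mains key is down (m): 0 up, 0.006 fully down, which takes 5 N; springs back; counts as pressed beyond 0.004
- key_coil (a joint): how far the round coil key is down (m): 0 up, 0.006 fully down, which takes 5 N; springs back; counts as pressed beyond 0.004
- key_off (a joint): how far the long off key is down (m): 0 up, 0.006 fully down, which takes 5 N; springs back; counts as pressed beyond 0.004
- caliper: bystander: digital caliper, 190 mm, to be left where it is; origin at the middle of its underside
- gauge_case: bystander: wooden gauge block case, 90 x 120 x 32 mm, to be left where it is; origin at the middle of its underside
- oil_pot: bystander: steel cup, 60 mm across, 60 mm high, to be left where it is; origin at the middle of its underside
Mind the look-alikes: they are no part of the job. What is shaped like the part that bears cover_rib but red is not meant.

How it is judged:
By the outcome, as a careful person would: the job done as asked, in the order asked, and still so for the second after the job is handed in, with the robot touching nothing.
Of heavy1, heavy2, heavy3 only 2 to 3 are there at a start; the rules pass over those that are not, and their reading is None.
Of slim1, slim2 only 1 to 2 are there at a start; the rules pass over those that are not, and their reading is None.
At some moment in a run one of chock_frame, cover_frame may be knocked a few centimetres aside while the robot is not near it.
Once in a run the grip may slacken for a moment while it holds something.
It also fails if it takes over 210 s, if anything falls off the work surface, if the arm or the gripper's body presses on something with over 40 N, if the wrist force passes 120 N, or if a joint passes its speed limit or range.

## Working session

There is one attempt and no reset: what is moved stays moved. The work goes in short steps, Python scripts to look and compute and a tool call to move; the robot and the scene stay as the last step left them, time stands still between calls to the robot, and variables do not carry over. Pictures are saved under pics/ and viewed, about 12 in all and at most 16, crops included, and the job is handed in when it is done.

Besides the shell and the picture viewer there is one more tool, called after "Call:" as name([rows], argument=value, ...), one row to a line, values as JSON. send_rows: Moves the arm, as the interface text tells. Its arguments: {"type":"object","properties":{"moves":{"type":"array","items":{"type":"array"}}},"required":["moves"]}

```bash
mkdir -p pics; ls
cat > h.py <<'E'
import numpy as np, cv2
from workcell import readout, camera, get_calibration, order, bot
def snap(name,fn):
    c=get_calibration(name); im=np.array(camera(name)); cv2.imwrite('pics/'+fn,im[:,:,::-1]); return c,im
def ray(c,u,v):
    K=np.array([[c['fx'],0,c['cx']],[0,c['fy'],c['cy']],[0,0,1.]])
    p=cv2.undistortPoints(np.array([[[u,v]]],float),K,np.array([c['k1'],0,0,0.]))[0,0]
    R=np.array(c['R']);t=np.array(c['t']); return -R.T@t, R.T@np.array([p[0],p[1],1])
def onz(c,u,v,z):
    o,d=ray(c,u,v); return o+d*(z-o[2])/d[2]
def proj(c,X):
    R=np.array(c['R']);q=R@np.array(X)+np.array(c['t']);x,y=q[:2]/q[2];s=1+c['k1']*(x*x+y*y)
    return np.array([c['fx']*x*s+c['cx'],c['fy']*y*s+c['cy']])
E
python3 - <<'E'
from h import *
o=readout.get_obs(); print({k:np.round(v,3).tolist() for k,v in o.items()}, bot.tips_ahead)
for n in('scene','top','wrist'):
    c,im=snap(n,n+'0.png'); print(n,{k:np.round(v,3).tolist() for k,v in c.items()})
E
```

```text
pics
{'clock': 0.0, 'joint_pos': [1.205, 0.241, 0.004, 1.335, -0.0, 1.571], 'joint_vel': [-0.001, 0.001, 0.001, -0.001, 0.0, -0.0], 'tau': [-0.001, -37.232, 25.241, 0.017, -0.0, -0.0], 'eef_pos': [0.179, 0.466, 0.303], 'tool_rot': [0.182, 0.983, -0.001, -0.0], 'ft_force': [-0.129, 0.534, 0.024], 'ft_torque': [0.011, -0.027, -0.029], 'grip_width': 0.085} 0.0726
scene {'fx': 378.621, 'fy': 378.621, 'cx': 318.316, 'cy': 193.888, 'k1': -0.081, 'R': [[-0.176, 0.984, -0.016], [0.818, 0.137, -0.559], [-0.548, -0.111, -0.829]], 't': [-0.001, -0.414, 1.579]}
top {'fx': 429.971, 'fy': 429.971, 'cx': 321.0, 'cy': 200.205, 'k1': 0.006, 'R': [[-0.018, -1.0, -0.024], [-0.993, 0.02, -0.12], [0.121, 0.022, -0.992]], 't': [0.162, 0.576, 1.41]}
wrist {'fx': 328.329, 'fy': 328.329, 'cx': 323.535, 'cy': 198.352, 'k1': -0.018, 'R': [[0.359, 0.934, -0.002], [0.902, -0.346, 0.259], [0.241, -0.094, -0.966]], 't': [-0.499, -0.031, 0.379]}
```

View pics/top0.png

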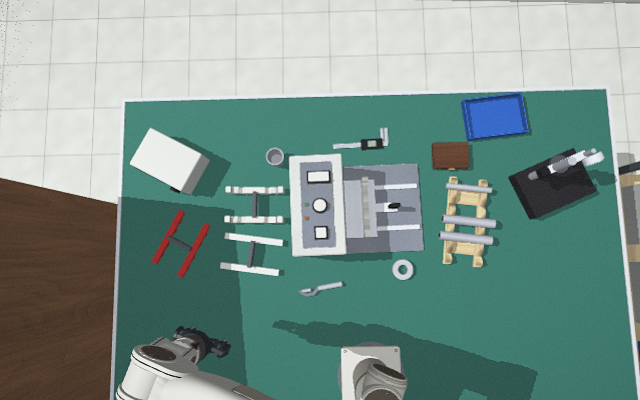

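View pics/scene0.png

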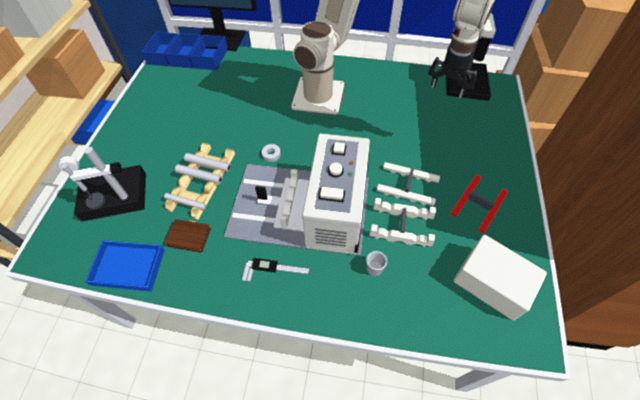

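Run:
```python
import cv2
a=cv2.imread('pics/top0.png')[140:280,215:505]; cv2.imwrite('pics/c1.png',cv2.resize(a,(800,386),interpolation=cv2.INTER_CUBIC))
```

```text
(no output)
```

View pics/c1.png

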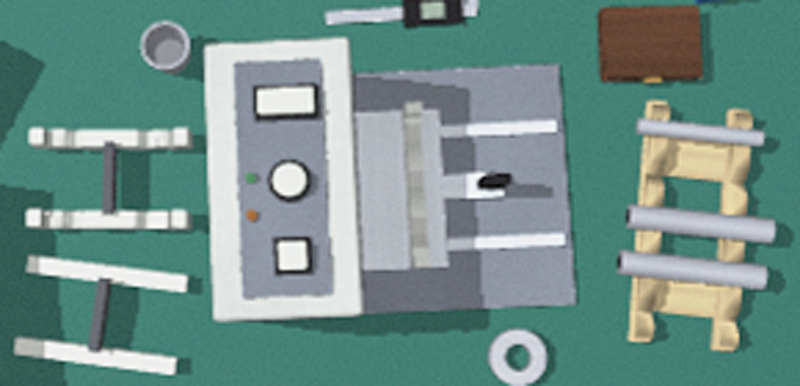

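```bash
cat > m.py <<'E'
from h import *
def blobs(im,box,f,n=3,mina=15):
    x0,y0,x1,y1=box; s=im[y0:y1,x0:x1]; h=cv2.cvtColor(s,cv2.COLOR_RGB2HSV).astype(int)
    m=f(h[...,0],h[...,1],h[...,2]).astype(np.uint8)
    N,l,st,ce=cv2.connectedComponentsWithStats(m); r=[]
    for i in sorted(range(1,N),key=lambda i:-st[i,4])[:n]:
        if st[i,4]<mina: continue
        ys,xs=np.nonzero(l==i); re=cv2.minAreaRect(np.stack([xs,ys],1).astype(np.float32))
        r.append((np.array(ce[i])+[x0,y0],np.array(re[0])+[x0,y0],cv2.boxPoints(re)+[x0,y0],st[i,4]))
    return r
def axis(c,b,z):
    P=np.array([onz(c,*p,z)[:2] for p in b]); e=[P[1]-P[0],P[2]-P[1]]; L=[np.linalg.norm(q) for q in e]
    k=int(L[1]>L[0]); d=e[k]; return P.mean(0)*1e3,np.array(L)*1e3,np.degrees(np.arctan2(d[1],d[0]))%180
E
python3 - <<'E'
from m import *
im=cv2.imread('pics/top0.png')[:,:,::-1].copy(); c=get_calibration('top')
grey=lambda h,s,v:(s<40)&(v>85); white=lambda h,s,v:(v>200)&(s<40); dark=lambda h,s,v:(v<90)&(s<110)
for n,b,f,z,k in [('slim',(444,180,496,196),grey,.032,1),('thick',(436,210,500,248),grey,.039,2),
 ('frames',(222,180,287,280),white,.05,4),('ribs',(248,185,262,225),dark,.047,2),('ribs2',(244,235,262,270),dark,.042,2),
 ('handle',(380,198,408,216),lambda h,s,v:v<50,.09,2),('keys',(304,165,334,245),white,.23,3)]:
    for ce,rc,bp,a in blobs(im,b,f,k):
        m,L,ang=axis(c,bp,z); print(n,a,np.round(ce,1),'cen',np.round(onz(c,*ce,z)*1e3,1)[:2],'rect',np.round(m,1),np.round(L,0),round(ang,1))
E
```

```text
slim 274 [468.6 187.5] cen [ 612.2 -344.5] rect [ 612.8 -344.2] [ 22. 151.] 83.2
thick 475 [468.8 220.7] cen [ 500.3 -336.4] rect [ 500.4 -336.1] [ 31. 174.] 83.1
thick 474 [465.9 237.4] cen [ 445.4 -323.7] rect [ 446.6 -323.3] [ 32. 174.] 83.2
frames 312 [255.6 239.1] cen [452.1 370. ] rect [452.  370.9] [ 20. 178.] 81.7
frames 278 [254.3 269.6] cen [352.7 374. ] rect [353.  374.4] [ 20. 157.] 81.7
frames 134 [251.9 219.4] cen [517.6 382.3] rect [519.  380.3] [20. 77.] 88.9
frames 127 [252.9 189.4] cen [618.6 379.3] rect [618.2 378.8] [74. 17.] 88.8
ribs 29 [256.2 203.3] cen [571.7 368.5] rect [566.3 369.3] [75.  7.] 174.6
ribs2 51 [252.9 253.8] cen [404.1 380.3] rect [401.8 380.8] [77.  7.] 171.3
handle 41 [394.  205.2] cen [551.4 -84.7] rect [552.1 -84.5] [32. 13.] 88.8
keys 178 [317.9 176.1] cen [626.8 155.1] rect [627.1 154.9] [59. 24.] 88.7
keys 106 [319.3 204.8] cen [542.  152.5] rect [541.8 152.8] [33. 31.] 115.6
keys 98 [320.5 232.4] cen [461.9 150.4] rect [461.7 150.4] [26. 26.] 88.9
```

```bash
cat > p.py <<'E'
from h import *
from scipy.spatial.transform import Rotation as Rn
import math
def plan(*wps,tip=54):
    """wps: (x,y,z mm of grasp point, yaw deg of tool y mod 180 or None=nearest)"""
    o=readout.get_obs(); p=np.array(o['eef_pos'])*1e3; R=Rn.from_quat(o['tool_rot'])
    y=R.as_matrix()[:,1]; cur=np.degrees(np.arctan2(y[1],y[0])); prev=None
    print('t %.1f grasp'%o['clock'],np.round(p+R.as_matrix()[:,2]*tip,1),'yaw %.1f'%cur,'grip %.1f'%(o['grip_width']*1e3),'F',np.round(o['ft_force'],1))
    pp,pr=p,0
    for w in wps:
        d=(w[3]-cur+90)%180-90 if len(w)<5 else w[3]-cur
        a=np.radians(cur+d); Y=np.array([np.cos(a),np.sin(a),0]);Z=np.array([0,0,-1.]);X=np.cross(Y,Z)
        T=Rn.from_matrix(np.stack([X,Y,Z],1)); q=np.array(w[:3])-Z*tip
        s=R.inv().apply(q-p); rv=(R.inv()*T).as_rotvec()
        n=max(np.linalg.norm(q-pp)/41.7,abs(d-pr)/7.16); pp,pr=q,d
        print('  [[%.0f,%.0f,%.0f],[%.3f,%.3f,%.3f]] rows>=%.1f'%(*s,*rv,n))
E
python3 -c "
from p import *
plan((300,300,350,2),(551,-85,350,2),(551,-85,160,2),(551,-85,68,2))"
```

```text
t 0.1 grasp [178.7 466.5 249.2] yaw 69.0 grip 85.1 F [-0.9 -0.1 -0.5]
  [[-173,-112,-101],[-0.001,0.001,1.170]] rows>=9.4
  [[-545,-382,-100],[-0.001,0.001,1.170]] rows>=11.0
  [[-545,-382,90],[-0.001,0.001,1.170]] rows>=4.6
  [[-545,-382,182],[-0.001,0.001,1.170]] rows>=2.2
```

Call:
send_rows([
  [[0, 0, -60], [0, 0, 0.3], 85],
  [[-60, -40, -100], [0, 0, 0.5], 85],
  [[-100, -70, -100], [0, 0, 0.7], 85],
  [[-150, -100, -100], [0, 0, 0.9], 85],
  [[-190, -130, -100], [0, 0, 1.0], 85],
  [[-545, -382, -100], [0, 0, 1.17], 85],
  [[-545, -382, -100], [0, 0, 1.17], 85],
  [[-545, -382, -100], [0, 0, 1.17], 85],
  [[-545, -382, -100], [0, 0, 1.17], 85],
  [[-545, -382, -100], [0, 0, 1.17], 85],
  [[-545, -382, -100], [0, 0, 1.17], 85],
  [[-545, -382, -100], [0, 0, 1.17], 85],
])

```text
clock: 1.15
eef_pos: [0.4295, 0.0955, 0.4005]
tool_rot: [0.695, 0.719, -0.001, 0.0]
ft_force: [0.3, 1.4, 0.0]
grip_width: 0.085
```

```bash
python3 -c "
from p import *
plan((551,-85,170,2),(551,-85,68,2))"
```

```text
t 1.1 grasp [429.5  95.5 346.5] yaw 2.0 grip 85.0 F [0.3 1.4 0. ]
  [[-184,115,177],[-0.001,0.001,-0.000]] rows>=6.7
  [[-184,115,279],[-0.001,0.001,-0.000]] rows>=2.4
```

Call:
send_rows([
  [[-184, 115, 0], [0, 0, 0], 60],
  [[-184, 115, 0], [0, 0, 0], 60],
  [[-184, 115, 0], [0, 0, 0], 60],
  [[-184, 115, 0], [0, 0, 0], 60],
  [[-184, 115, 0], [0, 0, 0], 60],
  [[-184, 115, 100], [0, 0, 0], 60],
  [[-184, 115, 100], [0, 0, 0], 60],
  [[-184, 115, 100], [0, 0, 0], 60],
  [[-184, 115, 100], [0, 0, 0], 60],
])

```text
clock: 1.9
eef_pos: [0.5483, -0.0849, 0.2945]
tool_rot: [0.695, 0.719, -0.004, -0.005]
ft_force: [-1.3, -0.3, -0.5]
grip_width: 0.0599
```

```bash
python3 -c "
from p import *
plan((551,-85,170,2),(551,-85,68,2))
c,im=snap('wrist','w1.png'); print(np.round(-np.array(c['R']).T@c['t'],3),np.round(c['R'],2).tolist(),proj(c,[.551,-.085,.09]))"
```

```text
t 1.9 grasp [547.6 -84.9 240.5] yaw 1.9 grip 59.9 F [-1.3 -0.3 -0.5]
  [[-0,4,70],[-0.012,-0.001,-0.001]] rows>=1.7
  [[-0,5,172],[-0.012,-0.001,-0.001]] rows>=2.4
[ 0.545 -0.019  0.365] [[1.0, 0.03, -0.01], [0.03, -0.97, 0.26], [-0.0, -0.26, -0.97]] [331.8844429  190.11920264]
```

View pics/w1.png

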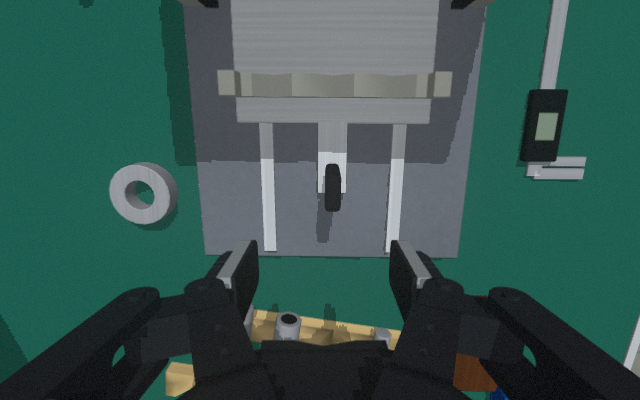

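Call:
send_rows([
  [[0, 4, 60], [-0.012, 0, 0], 60],
  [[0, 5, 110], [-0.012, 0, 0], 60],
  [[0, 5, 150], [-0.012, 0, 0], 60],
  [[0, 5, 172], [-0.012, 0, 0], 60],
  [[0, 5, 172], [-0.012, 0, 0], 60],
  [[0, 5, 172], [-0.012, 0, 0], 0],
  [[0, 5, 172], [-0.012, 0, 0], 0],
  [[0, 5, 172], [-0.012, 0, 0], 0],
  [[0, 5, 172], [-0.012, 0, 0], 0],
  [[0, 5, 172], [-0.012, 0, 0], 0],
])

```text
clock: 2.78
eef_pos: [0.5532, -0.0849, 0.1294]
tool_rot: [0.695, 0.719, 0.002, 0.003]
ft_force: [-5.2, 0.1, 7.2]
grip_width: 0.0133
```

```bash
python3 -c "
from p import *
plan((554,-181,68,2));print(readout.get_obs()['joint_pos'])"
```

```text
t 2.8 grasp [553.6 -84.9  75.4] yaw 1.9 grip 13.3 F [-5.2  0.1  7.2]
  [[-96,-2,7],[0.006,0.001,-0.002]] rows>=2.3
[-1.52223357e-01  4.86286347e-01 -1.15957318e-01  9.62260486e-01
  8.92471119e-05  1.38563446e+00]
```

Call:
send_rows([
  [[-15, 0, 0], [0, 0, 0], 0],
  [[-35, 0, 0], [0, 0, 0], 0],
  [[-55, 0, 0], [0, 0, 0], 0],
  [[-70, 0, 0], [0, 0, 0], 0],
  [[-80, 0, 0], [0, 0, 0], 0],
  [[-88, 0, 0], [0, 0, 0], 0],
  [[-94, 0, 0], [0, 0, 0], 0],
  [[-99, 0, 0], [0, 0, 0], 0],
  [[-103, 0, 0], [0, 0, 0], 0],
  [[-103, 0, 0], [0, 0, 0], 0],
])

```text
clock: 3.62
eef_pos: [0.5555, -0.173, 0.1294]
tool_rot: [0.692, 0.722, 0.013, -0.01]
ft_force: [-1.0, 45.3, 0.3]
grip_width: 0.0131
```

```bash
python3 -c "
from p import *
plan((554,-181,68,2))"
```

```text
t 3.6 grasp [ 555.7 -171.2   75.4] yaw 2.4 grip 13.1 F [-1.  45.3  0.3]
  [[-8,-2,7],[0.005,-0.033,0.008]] rows>=0.3
```

Call:
send_rows([
  [[8, 0, 0], [0, -0.03, 0], 0],
  [[8, 0, 0], [0, -0.03, 0], 50],
  [[8, 0, 0], [0, -0.03, 0], 50],
  [[8, 0, 0], [0, -0.03, 0], 50],
  [[8, 0, -60], [0, -0.03, 0], 50],
  [[8, 0, -100], [0, -0.03, 0], 50],
  [[30, 0, -200], [0, -0.03, 0], 50],
  [[60, 0, -220], [0, -0.03, 0], 50],
  [[60, 0, -220], [0, -0.03, 0], 50],
  [[60, 0, -220], [0, -0.03, 0], 50],
])

```text
clock: 4.45
eef_pos: [0.5532, -0.121, 0.3588]
tool_rot: [0.692, 0.721, 0.006, 0.006]
ft_force: [0.9, 0.4, 0.4]
grip_width: 0.0501
```

```bash
python3 -c "
from p import *
plan((554,-181,68,2))
c,im=snap('wrist','w2.png');snap('top','t2.png');import pickle;pickle.dump(c,open('w2.pkl','wb'))"
```

```text
t 4.5 grasp [ 554.1 -121.   304.8] yaw 2.4 grip 50.1 F [0.9 0.4 0.4]
  [[-60,-5,237],[0.016,0.000,0.006]] rows>=5.9
```

View pics/w2.png

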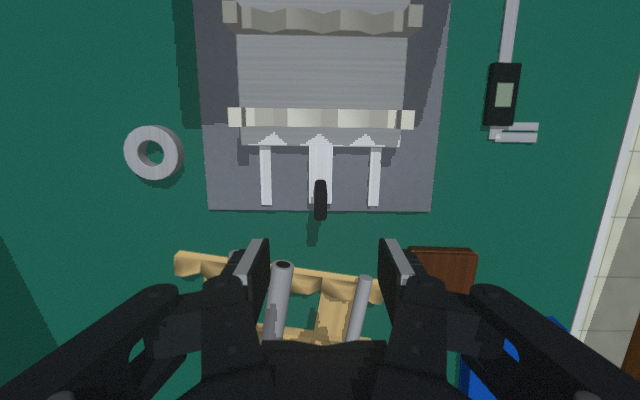

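```bash
python3 -c "
from m import *; import pickle
c=pickle.load(open('w2.pkl','rb'))
for p in [(228,108),(229,127),(412,110),(414,130),(222,1),(222,24),(424,4),(422,28)]: print(p,np.round(onz(c,*p,.074)*1e3,1)[:2])
print('handle',np.round(onz(c,320,183,.09)*1e3,1), 'rail z?')
im=cv2.imread('pics/w2.png'); a=cv2.resize(im[0:140,210:430],None,fx=3.6,fy=3.6,interpolation=cv2.INTER_CUBIC); cv2.imwrite('pics/c2.png',a)
"
```

```text
(228, 108) [453.7 -56.5]
(229, 127) [454.1 -75.9]
(412, 110) [646.  -50.8]
(414, 130) [650.4 -71.3]
(222, 1) [450.9  43.7]
(222, 24) [450.2  23.2]
(424, 4) [647.2  49.8]
(422, 28) [647.6  28.3]
handle [ 552.1 -129.3   90. ] rail z?
```

View pics/c2.png

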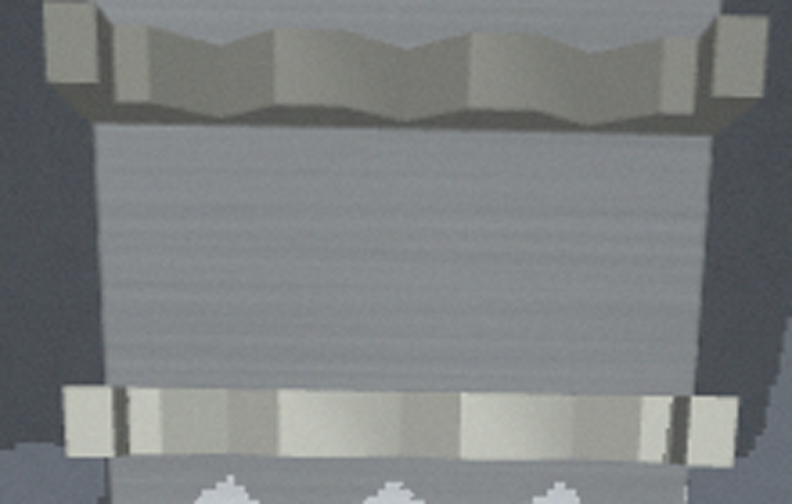

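```bash
python3 -c "
from m import *; import pickle
c=pickle.load(open('w2.pkl','rb'));im=cv2.imread('pics/w2.png')[:,:,::-1].copy()
for ce,rc,bp,a in blobs(im,(305,170,340,232),lambda h,s,v:v<45,2): print(a,ce,np.round(bp).tolist(),np.round(axis(c,bp,.09)[0],1))
print([proj(c,[.555,y,z]).round(1).tolist() for y in(-.148,-.165,-.182) for z in (.09,.024)])
"
```

```text
217 [320.30414747 208.62672811] [[314.0, 195.0], [326.0, 195.0], [326.0, 219.0], [314.0, 219.0]] [ 553.1 -155.8]
96 [320.39583333 187.57291667] [[313.0, 181.0], [325.0, 180.0], [326.0, 194.0], [315.0, 195.0]] [ 552.2 -134. ]
[[322.0, 200.2], [321.4, 186.4], [321.4, 215.3], [320.9, 199.3], [320.8, 230.0], [320.4, 212.0]]
```

```bash
python3 -c "
from p import *
plan((554,-162,130,2),(554,-162,72,2),(554.5,-180,72,2))"
```

```text
t 4.5 grasp [ 555.1 -121.   304.8] yaw 2.4 grip 50.0 F [ 1.  -0.5 -0. ]
  [[-41,-5,175],[0.019,0.001,0.008]] rows>=4.3
  [[-41,-6,233],[0.019,0.001,0.008]] rows>=1.4
  [[-59,-6,233],[0.019,0.001,0.008]] rows>=0.4
```

Call:
send_rows([
  [[-41, -5, 40], [0.019, 0, 0], 50],
  [[-41, -5, 90], [0.019, 0, 0], 50],
  [[-41, -5, 140], [0.019, 0, 0], 50],
  [[-41, -5, 190], [0.019, 0, 0], 50],
  [[-41, -5, 220], [0.019, 0, 0], 50],
  [[-41, -6, 233], [0.019, 0, 0], 50],
  [[-41, -6, 233], [0.019, 0, 0], 0],
  [[-41, -6, 233], [0.019, 0, 0], 0],
  [[-41, -6, 233], [0.019, 0, 0], 0],
  [[-41, -6, 233], [0.019, 0, 0], 0],
  [[-41, -6, 233], [0.019, 0, 0], 0],
  [[-45, -6, 233], [0.019, 0, 0], 0],
])

```text
clock: 5.55
eef_pos: [0.5554, -0.1657, 0.1278]
tool_rot: [0.692, 0.722, 0.001, 0.001]
ft_force: [0.4, 3.4, 0.9]
grip_width: 0.013
```

Call:
send_rows([
  [[-5, 0, 0], [0, 0, 0], 0],
  [[-8, 0, 0], [0, 0, 0], 0],
  [[-11, 0, 0], [0, 0, 0], 0],
  [[-14, 0, 0], [0, 0, 0], 0],
  [[-14, 0, 0], [0, 0, 0], 0],
  [[-14, 0, 0], [0, 0, 0], 0],
])

```text
clock: 6.05
eef_pos: [0.5559, -0.1805, 0.1279]
tool_rot: [0.692, 0.722, 0.0, 0.002]
ft_force: [-2.1, -1.0, -5.7]
grip_width: 0.0131
```

```bash
python3 -c "
from p import *
plan((554,-181,68,2))"
```

```text
t 6.0 grasp [ 556.1 -180.6   73.9] yaw 2.4 grip 13.1 F [-2.1 -1.  -5.7]
  [[-0,-2,6],[0.003,0.002,0.007]] rows>=0.1
```

Call:
send_rows([
  [[-3, 0, 0], [0, 0, 0], 0],
  [[-6, 0, 0], [0, 0, 0], 0],
  [[-9, 0, 0], [0, 0, 0], 0],
  [[-9, 0, 0], [0, 0, 0], 0],
  [[-9, 0, 0], [0, 0, 0], 0],
])

```text
clock: 6.47
eef_pos: [0.5559, -0.1832, 0.1278]
tool_rot: [0.691, 0.723, 0.005, -0.003]
ft_force: [0.4, 21.0, 0.4]
grip_width: 0.0131
```

Call:
send_rows([
  [[0, 0, 0], [0, 0, 0], 0],
  [[0, 0, 0], [0, 0, 0], 45],
  [[0, 0, 0], [0, 0, 0], 45],
  [[0, 0, 0], [0, 0, 0], 45],
  [[0, 0, -40], [0, 0, 0], 45],
  [[0, 0, -80], [0, 0, 0], 45],
  [[10, 0, -120], [0, 0, 0], 45],
  [[30, 0, -160], [0, 0, 0], 45],
  [[50, 0, -200], [0, 0, 0], 45],
  [[70, 0, -230], [0, 0, 0], 45],
  [[70, 0, -230], [0, 0, 0], 45],
  [[70, 0, -230], [0, 0, 0], 45],
])

```text
clock: 7.47
eef_pos: [0.5534, -0.1159, 0.3629]
tool_rot: [0.69, 0.724, 0.008, 0.0]
ft_force: [-0.4, 0.3, -0.1]
grip_width: 0.0451
```

```bash
python3 -c "
from m import *; import pickle
c,im=snap('wrist','w3.png'); pickle.dump(c,open('w3.pkl','wb'))
for ce,rc,bp,a in blobs(im,(295,170,350,245),lambda h,s,v:v<45,2): print(a,ce,np.round(axis(c,bp,.09)[0],1))
a=cv2.resize(im[0:160,200:440,::-1],None,fx=3.3,fy=3.3,interpolation=cv2.INTER_CUBIC); cv2.imwrite('pics/c3.png',a)
from p import plan; plan()"
```

```text
386 [320.48704663 220.91450777] [ 553.  -163.1]
t 7.5 grasp [ 553.  -115.8  306.3] yaw 2.7 grip 44.9 F [ 0.2 -0.3  0.3]
```

View pics/c3.png

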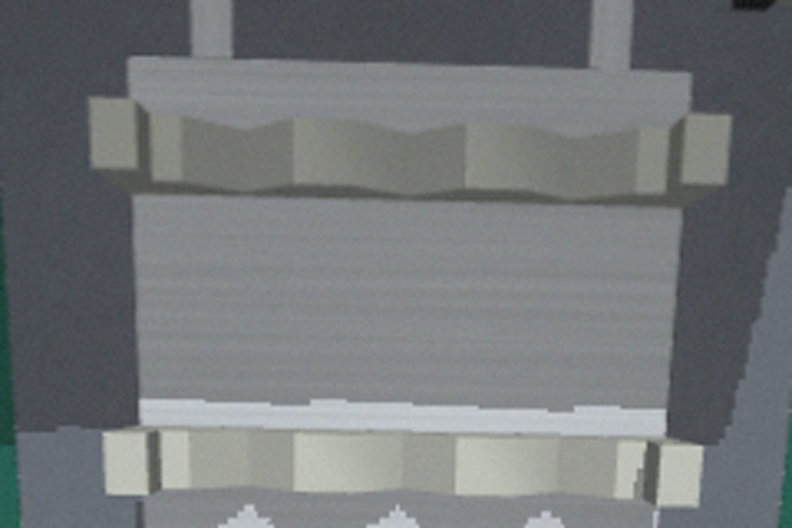

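```bash
python3 -c "
from m import *; import pickle
c=pickle.load(open('w3.pkl','rb'))
P=np.array([onz(c,200+(x+.5)/3.3-.5,(y+.5)/3.3-.5,.074)[:2]*1e3 for x,y in [(104,431),(106,494),(702,445),(699,507),(89,97),(92,166),(731,115),(728,184)]])
print(P.round(1)); M=P.reshape(4,2,2).mean(1); print(M.round(1),M.mean(0).round(1))
dx=(M[1]-M[0]+M[3]-M[2]); dy=M[2]-M[0]+M[3]-M[1]
print(np.degrees(np.arctan2(dx[1],dx[0])),np.degrees(np.arctan2(-dy[0],dy[1])),np.linalg.norm(dx)/2,np.linalg.norm(dy)/2)
print('coil-handle'); 
# shafts rack from w2? recompute top
"
```

```text
[[453.5 -72.3]
 [453.8 -92.7]
 [648.9 -67.7]
 [650.1 -88. ]
 [450.9  27.3]
 [451.4   7.8]
 [646.7  32. ]
 [648.1  12.2]]
[[453.7 -82.5]
 [649.5 -77.9]
 [451.2  17.6]
 [647.4  22.1]] [550.4 -30.2]
1.3407358055665821 1.3237069080691328 196.07423377196892 100.0396854400583
coil-handle
```

```bash
python3 -c "
from p import *
plan((490,-330,250,-6.8))"
```

```text
t 7.5 grasp [ 553.  -115.8  306.3] yaw 2.7 grip 44.9 F [ 0.2 -0.3  0.3]
  [[-211,-73,54],[0.006,-0.011,0.166]] rows>=5.5
```

Call:
send_rows([
  [[-211, -73, 54], [0, -0.01, 0.166], 44],
  [[-211, -73, 54], [0, -0.01, 0.166], 44],
  [[-211, -73, 54], [0, -0.01, 0.166], 44],
  [[-211, -73, 54], [0, -0.01, 0.166], 44],
  [[-211, -73, 54], [0, -0.01, 0.166], 44],
  [[-211, -73, 54], [0, -0.01, 0.166], 44],
  [[-211, -73, 54], [0, -0.01, 0.166], 44],
  [[-211, -73, 54], [0, -0.01, 0.166], 44],
  [[-211, -73, 54], [0, -0.01, 0.166], 44],
])

```text
clock: 8.27
eef_pos: [0.4894, -0.3301, 0.3022]
tool_rot: [0.748, 0.663, 0.002, 0.0]
ft_force: [-0.0, -0.1, 0.1]
grip_width: 0.044
```

```bash
python3 -c "
from m import *; import pickle
c,im=snap('wrist','w4.png'); pickle.dump(c,open('w4.pkl','wb'))
from p import plan; plan((446.6,-323.5,110,-6.8),(446.6,-323.5,37,-6.8))
for p in [(.4466,-.3235,.039),(.5004,-.336,.039),(.6125,-.344,.032)]:
  print(proj(c,p).round(0))"
```

```text
t 8.3 grasp [ 490.2 -329.4  248.8] yaw -6.8 grip 43.5 F [-0.5  0.8  0.4]
  [[0,-44,139],[0.005,-0.003,-0.000]] rows>=3.5
  [[0,-45,212],[0.005,-0.003,-0.000]] rows>=1.8
[283. 176.]
[336. 181.]
[442. 175.]
```

View pics/w4.png

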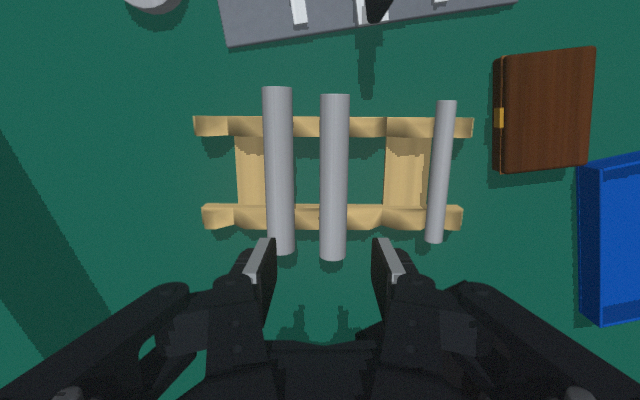

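```bash
python3 -c "
from m import *; import pickle
from p import plan
c=pickle.load(open('w4.pkl','rb')); im=cv2.imread('pics/w4.png')[:,:,::-1].copy()
for n,x0,x1,z,ze,L in[('t4',258,298,.039,.052,170),('t3',312,355,.039,.052,170),('slim',422,460,.032,.041,150)]:
  s=im[80:264,x0:x1]; h=cv2.cvtColor(s,cv2.COLOR_RGB2HSV); m=((h[...,1]<45)&(h[...,2]>90))
  N,l,st,ce=cv2.connectedComponentsWithStats(m.astype(np.uint8)); i=1+np.argmax(st[1:,4]); m=l==i
  rows=np.nonzero(m.sum(1)>8)[0]; r=[80+rows[0]-.5,80+rows[-1]+.5]
  mid=[(y,np.nonzero(m[y])[0].mean()+x0) for y in range(rows[0]+12,rows[-1]-(40 if n!='slim' else 12))]
  f=np.polyfit([80+a for a,_ in mid],[b for _,b in mid],1)
  E=[onz(c,np.polyval(f,y),y,ze)[:2]*1e3 for y in r]; C=[onz(c,np.polyval(f,y),y,z)[:2]*1e3 for y in r]
  yc=(E[0][1]+E[1][1])/2; xc=C[0][0]+(yc-C[0][1])*(C[1][0]-C[0][0])/(C[1][1]-C[0][1]); d=C[0]-C[1]
  print(n,r,'len',np.linalg.norm(E[0]-E[1]).round(1),'centre',round(xc,1),round(yc,1),'jaw yaw',np.degrees(np.arctan2(d[1],d[0])).round(1)-90)
"
```

```text
t4 [np.float64(85.5), np.float64(255.5)] len 170.9 centre 442.6 -321.1 jaw yaw -7.299999999999997
t3 [np.float64(93.5), np.float64(260.5)] len 169.6 centre 498.0 -334.1 jaw yaw -7.299999999999997
slim [np.float64(99.5), np.float64(242.5)] len 149.1 centre 610.6 -341.9 jaw yaw -7.5
```

```bash
python3 -c "
from p import *
plan((442.6,-321.1,120,-7.3),(442.6,-321.1,38,-7.3))"
```

```text
t 8.3 grasp [ 490.2 -329.4  248.8] yaw -6.8 grip 43.5 F [-0.5  0.8  0.4]
  [[2,-49,129],[0.005,-0.003,0.009]] rows>=3.3
  [[2,-49,211],[0.005,-0.003,0.009]] rows>=2.0
```

Call:
send_rows([
  [[2, -49, 60], [0, 0, 0.009], 46],
  [[2, -49, 110], [0, 0, 0.009], 46],
  [[2, -49, 140], [0, 0, 0.009], 46],
  [[2, -49, 175], [0, 0, 0.009], 46],
  [[2, -49, 200], [0, 0, 0.009], 46],
  [[2, -49, 211], [0, 0, 0.009], 46],
  [[2, -49, 211], [0, 0, 0.009], 46],
  [[2, -49, 211], [0, 0, 0.009], 0],
  [[2, -49, 211], [0, 0, 0.009], 0],
  [[2, -49, 211], [0, 0, 0.009], 0],
  [[2, -49, 211], [0, 0, 0.009], 0],
  [[2, -49, 211], [0, 0, 0.009], 0],
])

```text
clock: 9.32
eef_pos: [0.4439, -0.3217, 0.0933]
tool_rot: [0.751, 0.661, 0.003, 0.003]
ft_force: [2.6, 1.1, 0.3]
grip_width: 0.0285
```

```bash
python3 -c "
from p import *
plan((442.6,-321.1,180,-7.3),(494.4,-31.5,180,1.33),(494.4,-31.5,75,1.33),(494.4,-31.5,56,1.33))"
```

```text
t 9.3 grasp [ 444.3 -321.7   39.3] yaw -7.3 grip 28.5 F [2.6 1.1 0.3]
  [[1,-0,-141],[0.008,-0.002,0.000]] rows>=3.4
  [[295,14,-140],[0.008,-0.001,-0.150]] rows>=7.1
  [[294,14,-35],[0.008,-0.001,-0.150]] rows>=2.5
  [[294,13,-16],[0.008,-0.001,-0.150]] rows>=0.5
```

Call:
send_rows([
  [[0, 0, -25], [0, 0, 0], 0],
  [[0, 0, -60], [0, 0, 0], 0],
  [[0, 0, -100], [0, 0, 0], 0],
  [[20, 0, -140], [0, 0, 0], 0],
  [[60, 3, -140], [0, 0, -0.04], 0],
  [[100, 5, -140], [0, 0, -0.08], 0],
  [[140, 7, -140], [0, 0, -0.11], 0],
  [[180, 9, -140], [0, 0, -0.15], 0],
  [[220, 11, -140], [0, 0, -0.15], 0],
  [[260, 13, -140], [0, 0, -0.15], 0],
  [[285, 14, -140], [0, 0, -0.15], 0],
  [[295, 14, -140], [0, 0, -0.15], 0],
])

```text
clock: 10.32
eef_pos: [0.4937, -0.0276, 0.234]
tool_rot: [0.697, 0.717, 0.003, 0.002]
ft_force: [-0.3, 0.4, -4.8]
grip_width: 0.0284
```

```bash
python3 -c "
from p import *
plan((494.4,-31.5,90,1.33),(494.4,-31.5,66,1.33),(494.4,-31.5,57,1.33))
c,im=snap('wrist','w5.png')"
```

```text
t 10.3 grasp [494.1 -27.6 180. ] yaw 1.5 grip 28.4 F [-0.3  0.4 -4.8]
  [[-4,-0,90],[0.008,-0.001,0.004]] rows>=2.2
  [[-4,-0,114],[0.008,-0.001,0.004]] rows>=0.6
  [[-4,-0,123],[0.008,-0.001,0.004]] rows>=0.2
```

View pics/w5.png

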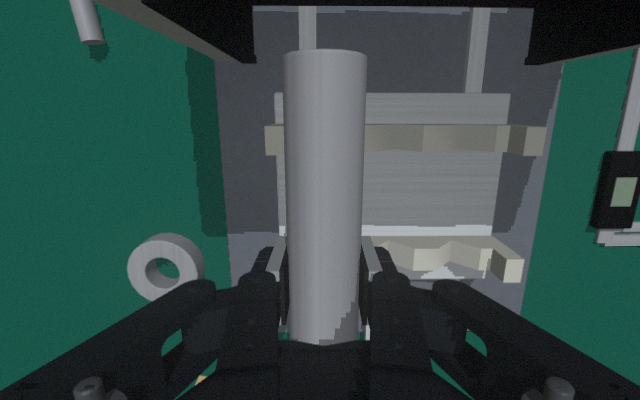

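Call:
send_rows([
  [[-4, 0, 30], [0.008, 0, 0.004], 0],
  [[-4, 0, 60], [0.008, 0, 0.004], 0],
  [[-4, 0, 85], [0.008, 0, 0.004], 0],
  [[-4, 0, 100], [0.008, 0, 0.004], 0],
  [[-4, 0, 108], [0.008, 0, 0.004], 0],
  [[-4, 0, 108], [0.008, 0, 0.004], 0],
])

```text
clock: 10.87
eef_pos: [0.493, -0.0323, 0.124]
tool_rot: [0.699, 0.715, -0.001, -0.002]
ft_force: [-0.2, -0.7, -5.4]
grip_width: 0.0283
```

```bash
python3 -c "
from p import *
plan((494.4,-31.5,57,1.33))
c,im=snap('wrist','w6.png')
h=cv2.cvtColor(im,cv2.COLOR_RGB2HSV); print(im[::8,325].mean(1).astype(int)[:30], h[::8,325,1][:30]); print([ (z,onz(c,325,52,z).round(4)) for z in (.087,)], proj(c,[.4964,.054,.086]),proj(c,[.4964,-.031,.071]))"
```

```text
t 10.9 grasp [492.7 -32.2  70. ] yaw 1.3 grip 28.3 F [-0.2 -0.7 -5.4]
  [[1,1,13],[-0.005,-0.001,-0.001]] rows>=0.3
[ 70  67  72  71  73  71  76 107 103 101 104 103 101 103 105 104 103 103
 100 102 104 101 104 101  99 101 103 100  99 103] [24 50 39 34 32 31 16  7 10 10 21 17 17 10  9 10 14 10 12 12 12 17 12 10
 12 10 14 15 10 17]
[(0.087, array([0.4897, 0.0508, 0.087 ]))] [347.40417285  41.70804425] [336.93596473 272.45694777]
```

Call:
send_rows([
  [[1, 1, 6], [-0.005, 0, 0], 0],
  [[1, 2, 11], [-0.005, 0, 0], 0],
  [[1, 2, 14], [-0.005, 0, 0], 0],
  [[1, 2, 14], [-0.005, 0, 0], 0],
  [[1, 2, 14], [-0.005, 0, 0], 40],
  [[1, 2, 14], [-0.005, 0, 0], 42],
  [[1, 2, 14], [-0.005, 0, 0], 46],
  [[1, 2, 14], [-0.005, 0, 0], 46],
  [[1, 2, -30], [-0.005, 0, 0], 46],
  [[1, 2, -75], [-0.005, 0, 0], 46],
  [[1, 2, -120], [-0.005, 0, 0], 46],
  [[1, 2, -160], [-0.005, 0, 0], 46],
])

```text
clock: 11.92
eef_pos: [0.4961, -0.0313, 0.2804]
tool_rot: [0.699, 0.715, 0.002, 0.001]
ft_force: [1.4, -0.3, 1.1]
grip_width: 0.046
```

```bash
cat > shaft.py <<'E'
from m import *
from scipy import ndimage
def shaft(c,im,X,Y,z,r,L,ang):
    """refine bar near X,Y (mm): rectify plane z top into local bar coords, find edges"""
    a=np.radians(ang); d=np.array([np.cos(a),np.sin(a)]); n=np.array([d[1],-d[0]])
    out=[]
    for s in np.arange(-L/2-20,L/2+20,.5):
        pts=[proj(c,[*( (np.array([X,Y])+s*d+k*n)/1e3),(z+r*.9)/1e3]) for k in (-4,-2,0,2,4)]
        out.append(np.mean([ndimage.map_coordinates(im.mean(2),[[p[1]],[p[0]]],order=1,mode='nearest')[0] for p in pts]))
    return np.arange(-L/2-20,L/2+20,.5),np.array(out)
E
python3 -c "
from shaft import *; from p import plan
plan((490,-330,250,-7.3))
c,im=snap('wrist','w7.png')
s,o=shaft(c,im,494.4,-31.5,56,15,170,91.33); print(o[::4].astype(int).tolist())
g=np.abs(np.gradient(ndimage.gaussian_filter1d(o,2))); 
for lo,hi in((-105,-65),(65,105)):
  k=(s>lo)&(s<hi); print(s[k][np.argmax(g[k])],g[k].max())
"
```

```text
t 11.9 grasp [496.3 -31.2 226.4] yaw 1.3 grip 46.0 F [ 1.4 -0.3  1.1]
  [[-298,-13,-24],[0.003,-0.002,0.150]] rows>=7.2
[108, 108, 109, 109, 102, 87, 81, 78, 77, 77, 99, 147, 148, 147, 148, 148, 148, 148, 148, 149, 149, 149, 149, 149, 150, 149, 150, 149, 149, 150, 149, 149, 150, 149, 149, 149, 150, 149, 149, 150, 150, 149, 149, 148, 148, 147, 148, 148, 148, 148, 148, 148, 147, 148, 147, 132, 105, 105, 106, 104, 104, 105, 105, 104, 105, 105, 104, 104, 104, 103, 104, 104, 103, 103, 103, 104, 104, 103, 103, 103, 103, 103, 104, 103, 103, 103, 103, 104, 103, 104, 104, 102, 104, 103, 104, 89, 76, 76, 75, 74, 75, 74, 74, 74, 73]
-84.5 10.889347225473074
85.0 4.721833662291402
```

```bash
python3 -c "
from p import *
plan((498,-334.1,226,-7.3),(498,-334.1,120,-7.3),(498,-334.1,38,-7.3))"
```

```text
t 12.0 grasp [500.8 -31.5 235.6] yaw 1.3 grip 45.9 F [ 3.1 -0.5  5.5]
  [[-302,-9,9],[0.019,-0.001,0.150]] rows>=7.3
  [[-302,-11,115],[0.019,-0.001,0.150]] rows>=2.5
  [[-302,-12,197],[0.019,-0.001,0.150]] rows>=2.0
```

Call:
send_rows([
  [[-60, -2, 9], [0.019, 0, 0.03], 52],
  [[-110, -4, 9], [0.019, 0, 0.08], 52],
  [[-302, -9, 9], [0.019, 0, 0.15], 52],
  [[-302, -9, 9], [0.019, 0, 0.15], 52],
  [[-302, -9, 9], [0.019, 0, 0.15], 52],
  [[-302, -9, 9], [0.019, 0, 0.15], 52],
  [[-302, -9, 9], [0.019, 0, 0.15], 52],
  [[-302, -9, 9], [0.019, 0, 0.15], 52],
  [[-302, -10, 50], [0.019, 0, 0.15], 52],
  [[-302, -10, 90], [0.019, 0, 0.15], 52],
  [[-302, -11, 115], [0.019, 0, 0.15], 52],
  [[-302, -11, 115], [0.019, 0, 0.15], 52],
])

```text
clock: 12.97
eef_pos: [0.4942, -0.3313, 0.1678]
tool_rot: [0.751, 0.66, -0.001, -0.007]
ft_force: [-1.3, 0.0, -0.9]
grip_width: 0.0523
```

```bash
python3 -c "
from shaft import *
from p import *
plan((498,-334.1,38,-7.3))
c,im=snap('wrist','w8.png')
s,o=shaft(c,im,498,-334.1,39,15,170,82.7)
g=np.abs(np.gradient(ndimage.gaussian_filter1d(o,2))); 
for lo,hi in((-105,-65),(65,105)):
  k=(s>lo)&(s<hi); print(s[k][np.argmax(g[k])],g[k].max())
"
```

```text
t 13.0 grasp [ 493.6 -330.8  113.8] yaw -7.3 grip 52.3 F [-1.3  0.  -0.9]
  [[-3,5,76],[-0.012,-0.007,-0.001]] rows>=1.8
-80.0 15.6379232154898
85.0 14.353779826491696
```

Call:
send_rows([
  [[-3, 5, 30], [-0.012, -0.007, 0], 52],
  [[-3, 5, 55], [-0.012, -0.007, 0], 52],
  [[-3, 5, 70], [-0.012, -0.007, 0], 52],
  [[-3, 5, 76], [-0.012, -0.007, 0], 52],
  [[-3, 5, 76], [-0.012, -0.007, 0], 52],
  [[-3, 5, 76], [-0.012, -0.007, 0], 0],
  [[-3, 5, 76], [-0.012, -0.007, 0], 0],
  [[-3, 5, 76], [-0.012, -0.007, 0], 0],
  [[-3, 5, 76], [-0.012, -0.007, 0], 0],
  [[-3, 5, 76], [-0.012, -0.007, 0], 0],
])

```text
clock: 13.85
eef_pos: [0.4994, -0.3359, 0.0981]
tool_rot: [0.751, 0.66, 0.0, 0.003]
ft_force: [-4.8, 1.0, 6.6]
grip_width: 0.0282
```

```bash
python3 -c "
from p import *
plan((498,-334.1,180,-7.3),(606.4,-29,180,1.33))"
```

```text
t 13.8 grasp [ 499.7 -336.2   44.1] yaw -7.3 grip 28.2 F [-4.8  1.   6.6]
  [[1,-1,-136],[0.005,0.004,-0.001]] rows>=3.3
  [[317,68,-137],[0.005,0.004,-0.151]] rows>=7.8
```

Call:
send_rows([
  [[0, 0, -25], [0, 0, 0], 0],
  [[0, 0, -60], [0, 0, 0], 0],
  [[0, 0, -100], [0, 0, 0], 0],
  [[20, 4, -137], [0, 0, 0], 0],
  [[60, 13, -137], [0, 0, -0.04], 0],
  [[100, 21, -137], [0, 0, -0.08], 0],
  [[140, 30, -137], [0, 0, -0.11], 0],
  [[180, 39, -137], [0, 0, -0.15], 0],
  [[220, 47, -137], [0, 0, -0.15], 0],
  [[260, 56, -137], [0, 0, -0.15], 0],
  [[295, 63, -137], [0, 0, -0.15], 0],
  [[315, 68, -137], [0, 0, -0.15], 0],
])

```text
clock: 14.85
eef_pos: [0.6074, -0.0272, 0.2354]
tool_rot: [0.698, 0.716, 0.001, 0.003]
ft_force: [-0.5, -1.1, -3.4]
grip_width: 0.0277
```

```bash
python3 -c "
from p import *
plan((606.4,-31,100,1.33),(606.4,-31,75,1.33))"
```

```text
t 14.8 grasp [607.8 -27.3 181.4] yaw 1.5 grip 27.7 F [-0.5 -1.1 -3.4]
  [[-4,-2,81],[0.007,0.003,0.003]] rows>=2.0
  [[-3,-2,106],[0.007,0.003,0.003]] rows>=0.6
```

Call:
send_rows([
  [[-3, -2, 30], [0.007, 0, 0.003], 0],
  [[-3, -2, 60], [0.007, 0, 0.003], 0],
  [[-3, -2, 85], [0.007, 0, 0.003], 0],
  [[-3, -2, 100], [0.007, 0, 0.003], 0],
  [[-3, -2, 106], [0.007, 0, 0.003], 0],
  [[-3, -2, 106], [0.007, 0, 0.003], 0],
])

```text
clock: 15.35
eef_pos: [0.6052, -0.0305, 0.1282]
tool_rot: [0.699, 0.715, -0.002, -0.0]
ft_force: [0.3, -0.0, -3.8]
grip_width: 0.028
```

```bash
python3 -c "
from shaft import *
from p import *
plan((606.4,-31,61,1.33))
c,im=snap('wrist','w9.png')
s,o=shaft(c,im,606.4,-29,70,15,170,91.33)
g=np.abs(np.gradient(ndimage.gaussian_filter1d(o,2))); 
for lo,hi in((65,105),):
  k=(s>lo)&(s<hi); print(s[k][np.argmax(g[k])],g[k].max())
"
```

```text
t 15.3 grasp [605.1 -30.6  74.2] yaw 1.3 grip 28.0 F [ 0.3 -0.  -3.8]
  [[-1,1,13],[-0.003,0.003,-0.000]] rows>=0.3
85.0 2.7504641982500857
```

Call:
send_rows([
  [[0, 1, 6], [0, 0, 0], 0],
  [[0, 1, 11], [0, 0, 0], 0],
  [[0, 1, 14], [0, 0, 0], 0],
  [[0, 1, 14], [0, 0, 0], 0],
  [[0, 1, 14], [0, 0, 0], 40],
  [[0, 1, 14], [0, 0, 0], 42],
  [[0, 1, 14], [0, 0, 0], 46],
  [[0, 1, 14], [0, 0, 0], 46],
  [[0, 1, -30], [0, 0, 0], 46],
  [[0, 1, -75], [0, 0, 0], 46],
  [[0, 1, -120], [0, 0, 0], 46],
  [[0, 1, -160], [0, 0, 0], 46],
])

```text
clock: 16.4
eef_pos: [0.607, -0.03, 0.2846]
tool_rot: [0.699, 0.715, -0.001, 0.001]
ft_force: [1.1, -0.4, -1.0]
grip_width: 0.0456
```

```bash
python3 -c "
from shaft import *
from p import *
plan()
c,im=snap('wrist','w10.png')
for X,Y in((606.4,-28.9),(494.4,-31.5)):
 s,o=shaft(c,im,X,Y,56,15,170,91.33)
 g=np.abs(np.gradient(ndimage.gaussian_filter1d(o,2))); 
 for lo,hi in((-105,-65),(65,105),):
  k=(s>lo)&(s<hi); print(s[k][np.argmax(g[k])],g[k].max())
cv2.imwrite('pics/w10.png',im[:,:,::-1])
"
```

```text
t 16.4 grasp [606.9 -30.2 230.6] yaw 1.3 grip 45.6 F [ 1.1 -0.4 -1. ]
-84.5 11.244052745793525
85.0 5.169408802886387
-94.0 6.179003559226601
84.0 0.7510887162022257
```

View pics/w10.png

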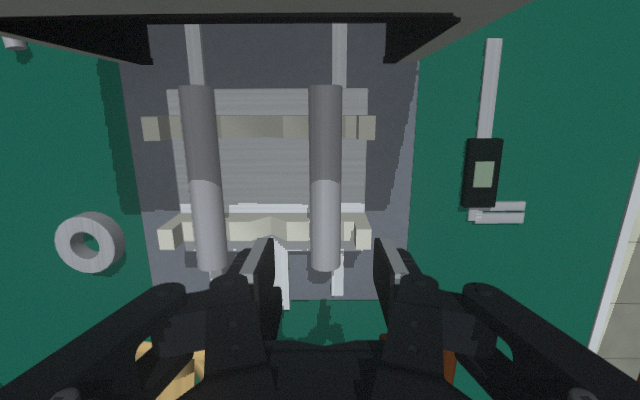

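```bash
python3 -c "
from p import *
plan((590,40,330,45),(567,372,330,88.9),(567,372,250,88.9))"
```

```text
t 16.4 grasp [611.  -30.4 241.1] yaw 1.3 grip 45.9 F [ 2.1 -0.1  7.3]
  [[70,-17,-89],[0.013,0.010,-0.763]] rows>=6.1
  [[403,-33,-91],[0.009,0.016,-1.529]] rows>=8.0
  [[403,-34,-11],[0.009,0.016,-1.529]] rows>=1.9
```

Call:
send_rows([
  [[0, 0, -40], [0.01, 0.01, -0.1], 46],
  [[10, -5, -89], [0.01, 0.01, -0.2], 46],
  [[40, -10, -89], [0.01, 0.01, -0.32], 46],
  [[70, -17, -89], [0.01, 0.01, -0.44], 46],
  [[100, -18, -90], [0.01, 0.01, -0.56], 46],
  [[140, -20, -90], [0.01, 0.01, -0.68], 46],
  [[180, -22, -90], [0.01, 0.01, -0.8], 46],
  [[215, -24, -90], [0.01, 0.015, -0.92], 46],
  [[250, -26, -90], [0.01, 0.015, -1.04], 46],
  [[290, -28, -90], [0.01, 0.015, -1.16], 46],
  [[330, -30, -90], [0.01, 0.015, -1.28], 46],
  [[370, -32, -90], [0.01, 0.015, -1.4], 46],
])

```text
clock: 17.45
eef_pos: [0.5678, 0.3411, 0.3835]
tool_rot: [0.071, 0.997, 0.0, 0.0]
ft_force: [2.3, 0.8, 0.8]
grip_width: 0.046
```

```bash
python3 -c "
from p import *
plan((567,360,300,88.9))"
```

```text
t 17.4 grasp [567.9 341.1 329.5] yaw 81.9 grip 46.0 F [2.3 0.8 0.8]
  [[4,19,29],[0.001,0.001,-0.123]] rows>=1.0
```

Call:
send_rows([
  [[4, 29, 40], [0, 0, -0.123], 40],
  [[4, 29, 50], [0, 0, -0.123], 40],
  [[4, 29, 50], [0, 0, -0.123], 40],
  [[4, 29, 50], [0, 0, -0.123], 40],
])

```text
clock: 17.78
eef_pos: [0.5674, 0.3704, 0.3322]
tool_rot: [0.009, 1.0, -0.001, -0.001]
ft_force: [0.4, 0.8, 0.2]
grip_width: 0.0399
```

```bash
python3 -c "
from p import *; import pickle
plan()
c,im=snap('wrist','w11.png'); pickle.dump(c,open('w11.pkl','wb'))"
```

```text
t 17.8 grasp [567.3 370.4 278.2] yaw 88.9 grip 39.9 F [0.4 0.8 0.2]
```

View pics/w11.png

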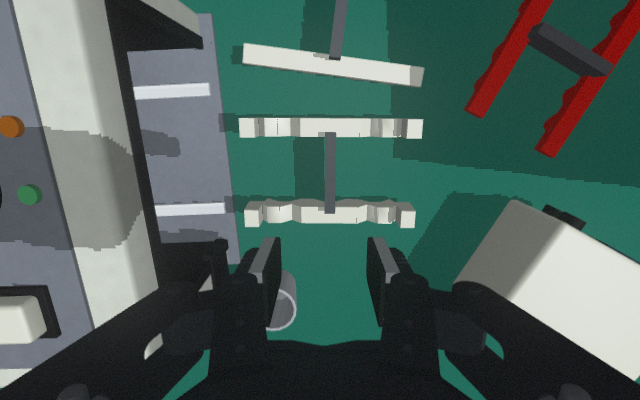

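```bash
python3 -c "
from m import *; import pickle
c=pickle.load(open('w11.pkl','rb')); im=cv2.imread('pics/w11.png')[:,:,::-1].copy()
for ce,rc,bp,a in blobs(im,(315,140,345,208),lambda h,s,v:(v<115)&(s<60),2):
  print('rib',a,ce,axis(c,bp,.047), onz(c,*ce,.047)*1e3)
h=cv2.cvtColor(im,cv2.COLOR_RGB2HSV); w=((h[...,2]>150)&(h[...,1]<60))
for x in (243,248,411,416): print(x,[ (i) for i in range(100,240) if w[i,x]!=w[i-1,x]])
for y in (123,127,131,210,214): print(y,[ (i) for i in range(235,440) if w[y,i]!=w[y,i-1]])
a=im[95:235,225:440,::-1]; cv2.imwrite('pics/c4.png',cv2.resize(a,None,fx=3.6,fy=3.6,interpolation=cv2.INTER_CUBIC))
"
```

```text
rib 750 [329.97866667 173.96266667] (array([567.85776787, 375.94995993]), array([24.06330722, 75.32487479]), np.float64(7.594028227682736)) [567.25858486 377.51513412  47.        ]
243 [118, 138]
248 [118, 138, 210, 227]
411 [119, 139, 211, 228]
416 [119, 139]
123 [239, 256, 264, 292, 295, 296, 299, 378, 382, 397, 408, 423]
127 [239, 259, 264, 294, 297, 378, 382, 396, 407, 423]
131 [239, 257, 264, 292, 294, 295, 298, 299, 300, 379, 381, 396, 407, 422]
210 [244, 258, 261, 262, 267, 293, 298, 299, 301, 324, 335, 374, 377, 389]
214 [244, 260, 262, 263, 267, 293, 299, 300, 301, 367, 369, 374, 377, 388, 401, 416]
```

View pics/c4.png

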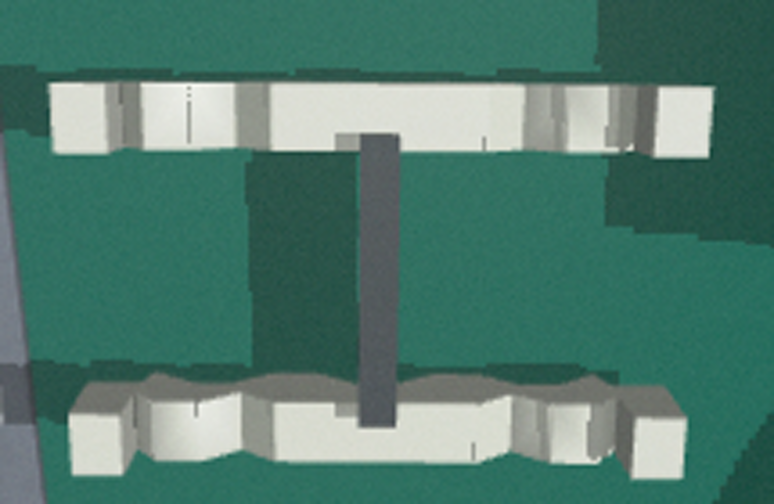

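```bash
cat > rect.py <<'E'
from m import *
def rect(c,pts,off,f,z):
    P=np.array([onz(c,off[0]+(x+.5)/f-.5,off[1]+(y+.5)/f-.5,z)[:2]*1e3 for x,y in pts]); M=P.reshape(4,2,2).mean(1)
    dx=(M[1]-M[0]+M[3]-M[2])/2; dy=(M[2]-M[0]+M[3]-M[1])/2
    print(P.round(1).tolist()); print('centre',M.mean(0).round(1),'ang',np.degrees(np.arctan2(dx[1],dx[0])).round(2),(np.degrees(np.arctan2(dy[1],dy[0]))+90).round(2),'size',np.linalg.norm(dx).round(1),np.linalg.norm(dy).round(1))
    return M.mean(0)
E
python3 -c "
from rect import *; import pickle
from p import plan
c=pickle.load(open('w11.pkl','rb'))
C=rect(c,[(50,84),(52,154),(714,87),(710,158),(71,413),(70,475),(685,417),(684,479)],(225,95),3.6,.052)
R=np.array([onz(c,225+(x+.5)/3.6-.5,95+(y+.5)/3.6-.5,.047)[:2]*1e3 for x,y in((379,135),(378,425))]);print(R)
plan((C[0],C[1],120,88.9),(C[0],C[1],35,88.9))
"
```

```text
[[505.4, 283.3], [525.3, 282.2], [509.9, 475.0], [530.2, 475.0], [604.5, 281.3], [624.8, 279.4], [609.5, 471.7], [629.9, 472.4]]
centre [567.4 377.5] ang 88.54 88.47 size 192.0 99.5
[[522.09399217 378.11436138]
 [611.79265233 376.47797612]]
t 17.8 grasp [568.2 369.9 280.2] yaw 88.9 grip 40.1 F [-0.1  0.8  1. ]
  [[1,8,160],[0.001,0.001,-0.001]] rows>=3.8
  [[1,7,245],[0.001,0.001,-0.001]] rows>=2.0
```

Call:
send_rows([
  [[1, 8, 40], [0, 0, 0.007], 40],
  [[1, 8, 80], [0, 0, 0.007], 40],
  [[1, 8, 120], [0, 0, 0.007], 40],
  [[1, 8, 160], [0, 0, 0.007], 40],
  [[1, 8, 200], [0, 0, 0.007], 40],
  [[1, 8, 230], [0, 0, 0.007], 40],
  [[1, 8, 245], [0, 0, 0.007], 40],
  [[1, 8, 245], [0, 0, 0.007], 40],
  [[1, 8, 245], [0, 0, 0.007], 40],
  [[1, 8, 245], [0, 0, 0.007], 0],
  [[1, 8, 245], [0, 0, 0.007], 0],
  [[1, 8, 245], [0, 0, 0.007], 0],
])

```text
clock: 18.83
eef_pos: [0.5695, 0.3786, 0.0928]
tool_rot: [0.014, 1.0, 0.002, 0.003]
ft_force: [1.0, -1.9, 11.5]
grip_width: 0.0104
```

Call:
send_rows([
  [[0, 0, 0], [0, 0, 0], 0],
  [[0, 0, 0], [0, 0, 0], 0],
  [[0, 0, 0], [0, 0, 0], 0],
])

```text
clock: 19.08
eef_pos: [0.5694, 0.3787, 0.093]
tool_rot: [0.014, 1.0, 0.002, 0.003]
ft_force: [0.7, 0.2, -2.2]
grip_width: 0.0106
```

```bash
python3 -c "
from p import *
plan((567,377,330,88.5),(560,240,330,45),(550.4,-30.2,330,1.33))"
```

```text
t 19.1 grasp [569.7 378.9  39. ] yaw 88.4 grip 10.6 F [ 0.7  0.2 -2.2]
  [[0,-1,-291],[0.004,0.006,-0.001]] rows>=7.0
  [[4,-138,-292],[0.006,0.005,0.758]] rows>=6.1
  [[6,-408,-293],[0.008,0.002,1.520]] rows>=6.5
```

Call:
send_rows([
  [[0, 0, -20], [0, 0, 0], 0],
  [[0, 0, -50], [0, 0, 0], 0],
  [[0, 0, -90], [0, 0, 0], 0],
  [[0, 0, -130], [0, 0, 0], 0],
  [[0, 0, -170], [0, 0, 0], 0],
  [[0, 0, -210], [0, 0, 0], 0],
  [[0, 0, -250], [0, 0, 0.0], 0],
  [[0, -10, -290], [0, 0, 0.1], 0],
  [[0, -35, -292], [0, 0, 0.2], 0],
  [[1, -65, -292], [0, 0, 0.32], 0],
  [[2, -95, -292], [0, 0, 0.44], 0],
  [[3, -125, -292], [0, 0, 0.56], 0],
])

```text
clock: 20.08
eef_pos: [0.5605, 0.252, 0.3838]
tool_rot: [0.292, 0.956, 0.002, 0.002]
ft_force: [0.3, -0.3, -3.8]
grip_width: 0.0111
```

```bash
python3 -c "
from p import *
plan((555,100,330,25),(550.4,-32.5,330,1.33),(550.4,-32.5,200,1.33))"
```

```text
t 20.1 grasp [560.8 252.1 329.8] yaw 56.1 grip 11.1 F [ 0.3 -0.3 -3.8]
  [[-80,-129,-1],[0.006,0.001,0.542]] rows>=4.3
  [[-150,-242,-1],[0.006,0.000,0.955]] rows>=3.3
  [[-150,-242,129],[0.006,0.000,0.955]] rows>=3.1
```

Call:
send_rows([
  [[-18, -29, -1], [0, 0, 0.12], 0],
  [[-36, -58, -1], [0, 0, 0.24], 0],
  [[-54, -87, -1], [0, 0, 0.36], 0],
  [[-72, -116, -1], [0, 0, 0.48], 0],
  [[-90, -145, -1], [0, 0, 0.6], 0],
  [[-108, -174, -1], [0, 0, 0.72], 0],
  [[-126, -203, -1], [0, 0, 0.84], 0],
  [[-140, -226, -1], [0, 0, 0.955], 0],
  [[-150, -242, -1], [0, 0, 0.955], 0],
  [[-150, -242, 25], [0, 0, 0.955], 0],
  [[-150, -242, 60], [0, 0, 0.955], 0],
  [[-150, -242, 90], [0, 0, 0.955], 0],
])

```text
clock: 21.08
eef_pos: [0.55, -0.0329, 0.2915]
tool_rot: [0.699, 0.715, 0.003, 0.001]
ft_force: [0.1, 0.2, -3.8]
grip_width: 0.0104
```

```bash
python3 -c "
from p import *;import pickle
plan((550.4,-32.5,135,1.33),(550.4,-32.5,100,1.33))
c,im=snap('wrist','w12.png');pickle.dump(c,open('w12.pkl','wb'))"
```

```text
t 21.1 grasp [550.3 -32.7 237.5] yaw 1.3 grip 10.4 F [ 0.1  0.2 -3.8]
  [[0,-0,102],[0.006,-0.003,-0.001]] rows>=2.5
  [[-0,-0,137],[0.006,-0.003,-0.001]] rows>=0.8
```

View pics/w12.png

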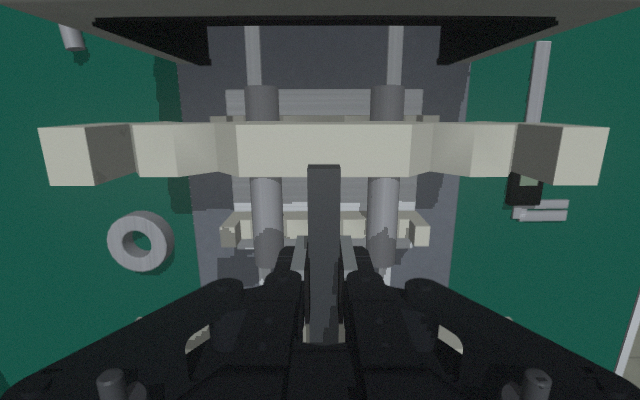

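Call:
send_rows([
  [[0, 0, 30], [0.006, 0, 0], 0],
  [[0, 0, 60], [0.006, 0, 0], 0],
  [[0, 0, 85], [0.006, 0, 0], 0],
  [[0, 0, 100], [0.006, 0, 0], 0],
  [[0, 0, 105], [0.006, 0, 0], 0],
  [[0, 0, 105], [0.006, 0, 0], 0],
])

```text
clock: 21.63
eef_pos: [0.5448, -0.0317, 0.1777]
tool_rot: [0.699, 0.715, -0.005, -0.008]
ft_force: [-0.1, -0.5, -2.9]
grip_width: 0.011
```

```bash
python3 -c "
from p import *;import pickle
c=pickle.load(open('w12.pkl','rb'))
for p in((50,128),(603,128),(57,185),(597,185)): print(onz(c,*p,.2505).round(4))
plan((550.4,-32.5,115,1.33),(550.4,-32.5,99,1.33))"
```

```text
[0.4555 0.0258 0.2505]
[0.6415 0.0297 0.2505]
[0.4543 0.0062 0.2505]
[0.6441 0.01   0.2505]
t 21.6 grasp [543.8 -31.4 123.7] yaw 1.3 grip 11.0 F [-0.1 -0.5 -2.9]
  [[-1,6,9],[-0.018,-0.005,-0.000]] rows>=0.2
  [[-1,6,25],[-0.018,-0.005,-0.000]] rows>=0.4
```

Call:
send_rows([
  [[0, 7, 0], [-0.018, -0.005, 0], 0],
  [[0, 7, 0], [-0.018, -0.005, 0], 0],
  [[0, 7, 3], [-0.018, -0.005, 0], 0],
  [[0, 7, 6], [-0.018, -0.005, 0], 0],
])

```text
clock: 21.97
eef_pos: [0.5526, -0.0314, 0.1729]
tool_rot: [0.699, 0.715, 0.001, 0.001]
ft_force: [0.6, 0.7, -2.7]
grip_width: 0.0108
```

```bash
python3 -c "
from p import *
plan((550.4,-31.6,115,1.33),(550.4,-31.6,98,1.33))"
```

```text
t 22.0 grasp [552.8 -31.5 118.9] yaw 1.3 grip 10.8 F [ 0.6  0.7 -2.7]
  [[-0,-2,4],[0.003,0.001,0.000]] rows>=0.1
  [[-0,-2,21],[0.003,0.001,0.000]] rows>=0.4
```

Call:
send_rows([
  [[0, -2, 0], [0, 0, 0], 0],
  [[0, -2, 2], [0, 0, 0], 0],
  [[0, -2, 4], [0, 0, 0], 0],
  [[0, -2, 6], [0, 0, 0], 0],
  [[0, -2, 8], [0, 0, 0], 0],
  [[0, -2, 10], [0, 0, 0], 0],
  [[0, -2, 12], [0, 0, 0], 0],
  [[0, -2, 14], [0, 0, 0], 0],
  [[0, -2, 16], [0, 0, 0], 0],
  [[0, -2, 16], [0, 0, 0], 0],
])

```text
clock: 22.8
eef_pos: [0.5503, -0.0315, 0.1563]
tool_rot: [0.699, 0.715, 0.001, 0.001]
ft_force: [0.3, -0.5, -2.5]
grip_width: 0.0109
```

```bash
python3 -c "
from p import *
plan((550.4,-31.6,98,1.33))"
```

```text
t 22.8 grasp [550.5 -31.5 102.3] yaw 1.3 grip 10.9 F [ 0.3 -0.5 -2.5]
  [[-0,0,4],[0.002,0.001,-0.000]] rows>=0.1
```

Call:
send_rows([
  [[0, 0, 1], [0, 0, 0], 0],
  [[0, 0, 2], [0, 0, 0], 0],
  [[0, 0, 3], [0, 0, 0], 0],
  [[0, 0, 4], [0, 0, 0], 0],
  [[0, 0, 4], [0, 0, 0], 0],
])

```text
clock: 23.22
eef_pos: [0.5503, -0.0314, 0.1538]
tool_rot: [0.699, 0.715, 0.001, 0.001]
ft_force: [-3.6, 0.4, 5.8]
grip_width: 0.0113
```

Call:
send_rows([
  [[0, 0, 0], [0, 0, 0], 20],
  [[0, 0, 0], [0, 0, 0], 30],
  [[0, 0, 0], [0, 0, 0], 36],
  [[0, 0, 0], [0, 0, 0], 36],
  [[0, 0, -10], [0, 0, 0], 36],
  [[0, 0, -30], [0, 0, 0], 36],
  [[0, 0, -65], [0, 0, 0], 36],
  [[0, 0, -105], [0, 0, 0], 36],
  [[-20, 0, -145], [0, 0, 0], 36],
  [[-30, 0, -160], [0, 0, 0], 36],
  [[-30, 0, -160], [0, 0, 0], 36],
  [[-30, 0, -160], [0, 0, 0], 36],
])

```text
clock: 24.22
eef_pos: [0.5512, -0.0619, 0.3159]
tool_rot: [0.699, 0.715, 0.002, 0.003]
ft_force: [0.0, 0.3, 0.4]
grip_width: 0.0359
```

```bash
python3 -c "
from p import *;import pickle
plan()
c,im=snap('wrist','w13.png');pickle.dump(c,open('w13.pkl','wb'))
cv2.imwrite('pics/c5.png',cv2.resize(im[60:270,190:460,::-1],None,fx=2.85,fy=2.85,interpolation=cv2.INTER_CUBIC))"
```

```text
t 24.2 grasp [551.6 -61.9 261.9] yaw 1.3 grip 35.9 F [0.  0.3 0.4]
```

View pics/c5.png

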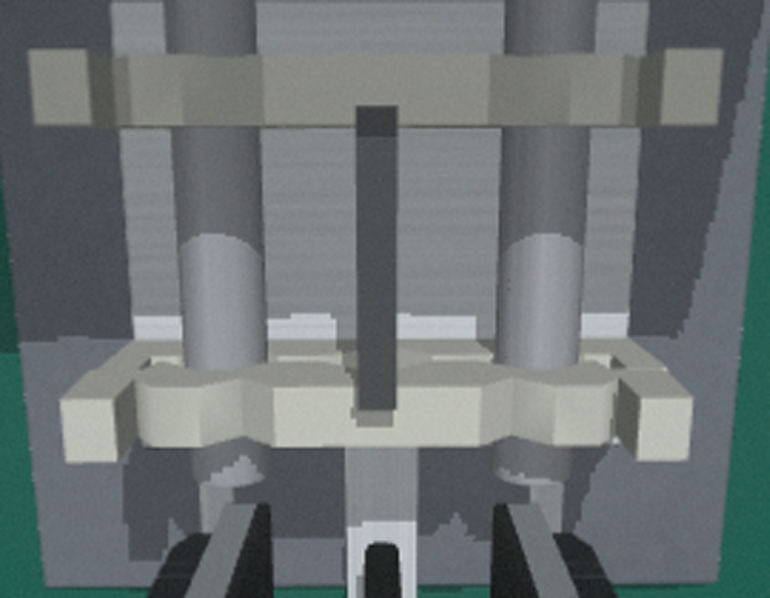

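```bash
python3 -c "
from rect import *; import pickle
from p import plan
c=pickle.load(open('w13.pkl','rb'))
C=rect(c,[(62,400),(68,461),(691,399),(688,459),(29,50),(34,124),(722,50),(719,125)],(190,60),2.85,.113)
plan((611,-342,262,-7.4),(611,-342,110,-7.4))
"
```

```text
[[454.3, -72.8], [454.8, -92.2], [644.8, -68.7], [646.0, -87.9], [451.7, 27.2], [451.7, 7.5], [642.9, 31.3], [644.3, 11.4]]
centre [548.8 -30.5] ang 1.23 181.34 size 191.4 99.8
t 24.3 grasp [550.6 -61.4 260. ] yaw 1.3 grip 36.2 F [-0.4 -0.1 -0.7]
  [[-282,54,-2],[0.003,0.000,0.152]] rows>=6.9
  [[-282,54,150],[0.003,0.000,0.152]] rows>=3.6
```

Call:
send_rows([
  [[-40, 8, -2], [0, 0, 0.02], 36],
  [[-80, 16, -2], [0, 0, 0.04], 36],
  [[-282, 54, -2], [0, 0, 0.152], 36],
  [[-282, 54, -2], [0, 0, 0.152], 36],
  [[-282, 54, -2], [0, 0, 0.152], 36],
  [[-282, 54, -2], [0, 0, 0.152], 36],
  [[-282, 54, -2], [0, 0, 0.152], 36],
  [[-282, 54, 40], [0, 0, 0.152], 36],
  [[-282, 54, 80], [0, 0, 0.152], 36],
  [[-282, 54, 110], [0, 0, 0.152], 36],
  [[-282, 54, 120], [0, 0, 0.152], 36],
  [[-282, 54, 120], [0, 0, 0.152], 36],
])

```text
clock: 25.27
eef_pos: [0.6089, -0.3401, 0.188]
tool_rot: [0.751, 0.66, -0.001, -0.004]
ft_force: [0.2, 0.5, -0.2]
grip_width: 0.0362
```

```bash
python3 -c "
from shaft import *
from p import *
plan((610.6,-341.9,32,-7.4))
c,im=snap('wrist','w14.png')
s,o=shaft(c,im,610.6,-341.9,32,10,150,82.6)
g=np.abs(np.gradient(ndimage.gaussian_filter1d(o,2))); 
for lo,hi in((-95,-55),(55,95)):
  k=(s>lo)&(s<hi); print(s[k][np.argmax(g[k])],g[k].max())
# lateral profile at s=+30
a=np.radians(82.6);d=np.array([np.cos(a),np.sin(a)]);n=np.array([d[1],-d[0]])
for S in(10,35,): print(S,[int(im[tuple(proj(c,[*((np.array([610.6,-341.9])+S*d+k*n)/1e3),.034]).round().astype(int)[::-1])].mean()) for k in range(-18,19,1)])
"
```

```text
t 25.3 grasp [ 608.5 -339.9  134. ] yaw -7.4 grip 36.2 F [ 0.2  0.5 -0.2]
  [[-2,3,102],[-0.008,-0.005,0.001]] rows>=2.4
-75.5 16.380600955168838
74.0 16.848535573669032
10 [164, 168, 170, 168, 166, 169, 164, 163, 119, 131, 139, 154, 156, 163, 164, 169, 176, 176, 172, 169, 170, 165, 164, 153, 151, 134, 130, 86, 82, 84, 88, 84, 80, 82, 83, 81, 84]
35 [119, 117, 119, 120, 119, 118, 118, 110, 103, 128, 137, 151, 157, 163, 165, 172, 176, 173, 173, 174, 167, 167, 162, 159, 147, 140, 117, 78, 65, 67, 62, 65, 63, 63, 66, 62, 63]
```

Call:
send_rows([
  [[-2, 2, 30], [-0.008, -0.005, 0], 36],
  [[-2, 2, 55], [-0.008, -0.005, 0], 36],
  [[-2, 2, 80], [-0.008, -0.005, 0], 36],
  [[-2, 2, 95], [-0.008, -0.005, 0], 36],
  [[-2, 2, 102], [-0.008, -0.005, 0], 36],
  [[-2, 2, 102], [-0.008, -0.005, 0], 36],
  [[-2, 2, 102], [-0.008, -0.005, 0], 36],
  [[-2, 2, 102], [-0.008, -0.005, 0], 0],
  [[-2, 2, 102], [-0.008, -0.005, 0], 0],
  [[-2, 2, 102], [-0.008, -0.005, 0], 0],
  [[-2, 2, 102], [-0.008, -0.005, 0], 0],
  [[-2, 2, 102], [-0.008, -0.005, 0], 0],
])

```text
clock: 26.32
eef_pos: [0.6114, -0.3433, 0.0929]
tool_rot: [0.751, 0.66, 0.0, 0.004]
ft_force: [-6.3, 1.7, 6.0]
grip_width: 0.0175
```

```bash
python3 -c "
from p import *
plan((610,-342,220,-7.4),(503.8,-31.5,220,1.33))"
```

```text
t 26.3 grasp [ 611.7 -343.6   39. ] yaw -7.4 grip 17.5 F [-6.3  1.7  6. ]
  [[0,-0,-181],[0.006,0.004,0.000]] rows>=4.3
  [[295,-146,-183],[0.006,0.005,-0.152]] rows>=7.9
```

Call:
send_rows([
  [[0, 0, -25], [0, 0, 0], 0],
  [[0, 0, -60], [0, 0, 0], 0],
  [[0, 0, -100], [0, 0, 0], 0],
  [[0, 0, -140], [0, 0, 0], 0],
  [[20, -10, -175], [0, 0, -0.02], 0],
  [[55, -28, -183], [0, 0, -0.04], 0],
  [[90, -45, -183], [0, 0, -0.08], 0],
  [[125, -62, -183], [0, 0, -0.11], 0],
  [[160, -80, -183], [0, 0, -0.15], 0],
  [[195, -97, -183], [0, 0, -0.15], 0],
  [[230, -114, -183], [0, 0, -0.15], 0],
  [[265, -131, -183], [0, 0, -0.15], 0],
])

```text
clock: 27.32
eef_pos: [0.5135, -0.0613, 0.2752]
tool_rot: [0.7, 0.714, 0.001, 0.005]
ft_force: [1.2, 0.0, -3.5]
grip_width: 0.018
```

```bash
python3 -c "
from p import *
plan((503.8,-32.5,220,1.33),(503.8,-32.5,125,1.33))"
```

```text
t 27.3 grasp [513.9 -61.5 221.3] yaw 1.2 grip 18.0 F [ 1.2  0.  -3.5]
  [[29,-9,1],[0.008,0.005,-0.002]] rows>=0.7
  [[29,-10,96],[0.008,0.005,-0.002]] rows>=2.3
```

Call:
send_rows([
  [[20, -7, 0], [0.008, 0.005, 0], 0],
  [[29, -9, 5], [0.008, 0.005, 0], 0],
  [[29, -10, 20], [0.008, 0.005, 0], 0],
  [[29, -10, 45], [0.008, 0.005, 0], 0],
  [[29, -10, 70], [0.008, 0.005, 0], 0],
  [[29, -10, 88], [0.008, 0.005, 0], 0],
  [[29, -10, 96], [0.008, 0.005, 0], 0],
  [[29, -10, 96], [0.008, 0.005, 0], 0],
  [[29, -10, 96], [0.008, 0.005, 0], 0],
])

```text
clock: 28.07
eef_pos: [0.5041, -0.0334, 0.1796]
tool_rot: [0.7, 0.714, -0.0, 0.0]
ft_force: [-0.1, -0.6, -3.6]
grip_width: 0.0178
```

```bash
python3 -c "
from shaft import *
from p import *
plan((503.8,-32.5,107,1.33))
c,im=snap('wrist','w15.png')
s,o=shaft(c,im,503.8,-31.5,118,10,150,91.33)
g=np.abs(np.gradient(ndimage.gaussian_filter1d(o,2))); 
for lo,hi in((45,110),):
  k=(s>lo)&(s<hi); print(s[k][np.argmax(g[k])],g[k].max(),o[k][::4].astype(int))
"
```

```text
t 28.1 grasp [504.1 -33.4 125.6] yaw 1.2 grip 17.8 F [-0.1 -0.6 -3.6]
  [[1,-0,19],[0.000,0.000,-0.003]] rows>=0.4
50.5 7.155549216468302 [146 145 145 105 105 104 104 104 104 104 103 104 104 103  98  90  88  73
  73  73  73  73  73  73  72]
```

Call:
send_rows([
  [[1, 0, 4], [0, 0, 0], 0],
  [[1, 0, 8], [0, 0, 0], 0],
  [[1, 0, 12], [0, 0, 0], 0],
  [[1, 0, 15], [0, 0, 0], 0],
  [[1, 0, 17], [0, 0, 0], 0],
  [[1, 0, 19], [0, 0, 0], 0],
  [[1, 0, 19], [0, 0, 0], 0],
])

```text
clock: 28.7
eef_pos: [0.5051, -0.0323, 0.1613]
tool_rot: [0.7, 0.714, 0.001, 0.001]
ft_force: [0.0, -0.1, -3.3]
grip_width: 0.0179
```

Call:
send_rows([
  [[0, -1, 1], [0, 0, 0], 0],
  [[0, -1, 2], [0, 0, 0], 0],
  [[0, -1, 3], [0, 0, 0], 0],
  [[0, -1, 3], [0, 0, 0], 0],
])

```text
clock: 29.03
eef_pos: [0.5051, -0.0324, 0.1608]
tool_rot: [0.7, 0.714, 0.002, 0.003]
ft_force: [-2.6, 0.5, 11.9]
grip_width: 0.018
```

Call:
send_rows([
  [[0, 0, -1], [0, 0, 0], 24],
  [[0, 0, -1], [0, 0, 0], 30],
  [[0, 0, -1], [0, 0, 0], 34],
  [[0, 0, -1], [0, 0, 0], 34],
  [[0, 0, -20], [0, 0, 0], 34],
  [[0, 0, -50], [0, 0, 0], 34],
  [[-10, 10, -90], [0, 0, 0], 34],
  [[-25, 30, -130], [0, 0, 0], 34],
  [[-30, 45, -150], [0, 0, 0], 34],
  [[-30, 45, -150], [0, 0, 0], 34],
  [[-30, 45, -150], [0, 0, 0], 34],
])

```text
clock: 29.95
eef_pos: [0.5511, -0.0618, 0.3124]
tool_rot: [0.7, 0.714, 0.003, 0.004]
ft_force: [0.2, 1.4, -0.7]
grip_width: 0.0341
```

```bash
python3 -c "
from shaft import *
from p import *;import pickle
c,im=snap('wrist','w16.png');pickle.dump(c,open('w16.pkl','wb'))
s,o=shaft(c,im,503.8,-31.5,100,10,150,91.33)
g=np.abs(np.gradient(ndimage.gaussian_filter1d(o,2))); 
for lo,hi in((-92,-62),(62,92),):
  k=(s>lo)&(s<hi); print(s[k][np.argmax(g[k])],g[k].max(),o[k][::4].astype(int))
a=np.radians(91.33);d=np.array([np.cos(a),np.sin(a)]);n=np.array([d[1],-d[0]])
for S in(-30,0,30,): print(S,[int(im[tuple(proj(c,[*((np.array([503.8,-31.5])+S*d+k*n)/1e3),.102]).round().astype(int)[::-1])].mean()) for k in range(-18,19,1)])
plan((540,150,330,45),(402,380,330,81.7))
ct,it=snap('top','t3.png')
from m import blobs,axis
f=lambda h,s,v:(v>200)&(s<40)
for ce,rc,bp,A in blobs(it,(222,180,287,285),f,4): print(A,ce.round(1),[np.round(q,1) for q in axis(ct,bp,.04)])
"
```

```text
-73.5 4.219172146554655 [100 106 111 112 113 116 116 118 121 135 147 148 148 148 148]
74.0 0.9092676079327333 [107 106 106 107 106 106 101 104 100 101 100 100  99 100 101]
-30 [187, 163, 159, 116, 117, 121, 128, 138, 117, 123, 127, 135, 143, 145, 150, 155, 155, 154, 152, 154, 150, 144, 138, 138, 129, 124, 119, 105, 94, 151, 148, 150, 168, 183, 184, 182, 181]
0 [132, 132, 134, 101, 114, 120, 123, 133, 113, 114, 124, 136, 143, 146, 151, 155, 154, 154, 153, 152, 150, 146, 142, 138, 131, 127, 117, 97, 87, 85, 135, 136, 134, 134, 135, 138, 136]
30 [138, 138, 135, 90, 91, 94, 91, 99, 97, 114, 119, 132, 144, 148, 149, 154, 156, 156, 154, 152, 152, 150, 146, 140, 133, 130, 124, 83, 79, 117, 134, 134, 136, 135, 136, 135, 136]
t 30.0 grasp [550.  -61.4 256.6] yaw 1.2 grip 33.7 F [ 0.1  0.3 -0.1]
  [[212,-5,-74],[0.005,0.003,-0.765]] rows>=6.1
  [[444,-138,-75],[0.004,0.005,-1.406]] rows>=6.4
304 [255.5 239.1] [array([452.3, 372.7]), array([ 20.1, 179.8]), np.float64(81.6)]
276 [254.3 269.6] [array([352.7, 376.2]), array([ 19.8, 158. ]), np.float64(82.0)]
```

Call:
send_rows([
  [[10, 0, -40], [0, 0, -0.1], 34],
  [[40, 0, -75], [0, 0, -0.2], 34],
  [[75, -2, -75], [0, 0, -0.32], 34],
  [[110, -3, -75], [0, 0, -0.44], 34],
  [[145, -4, -75], [0, 0, -0.56], 34],
  [[180, -5, -75], [0, 0, -0.68], 34],
  [[215, -8, -75], [0, 0, -0.8], 34],
  [[250, -25, -75], [0, 0, -0.92], 34],
  [[285, -45, -75], [0, 0, -1.04], 34],
  [[320, -65, -75], [0, 0, -1.16], 34],
  [[355, -85, -75], [0, 0, -1.28], 34],
  [[390, -105, -75], [0, 0, -1.4], 34],
])

```text
clock: 31.05
eef_pos: [0.4331, 0.3276, 0.3818]
tool_rot: [0.072, 0.997, -0.002, 0.0]
ft_force: [0.4, 0.9, -0.3]
grip_width: 0.034
```

```bash
python3 -c "
from p import *
plan((402,380,280,81.7))"
```

```text
t 31.1 grasp [433.1 327.4 327.8] yaw 81.8 grip 34.0 F [ 0.4  0.9 -0.3]
  [[38,48,48],[-0.003,0.000,0.001]] rows>=1.9
```

Call:
send_rows([
  [[20, 25, 25], [0, 0, 0], 34],
  [[38, 48, 48], [0, 0, 0], 34],
  [[38, 48, 48], [0, 0, 0], 34],
  [[38, 48, 48], [0, 0, 0], 34],
  [[38, 48, 48], [0, 0, 0], 34],
])

```text
clock: 31.47
eef_pos: [0.4017, 0.3799, 0.3326]
tool_rot: [0.071, 0.997, -0.003, -0.001]
ft_force: [0.4, -0.3, 0.6]
grip_width: 0.0339
```

```bash
python3 -c "
from p import *; import pickle
plan()
c,im=snap('wrist','w17.png'); pickle.dump(c,open('w17.pkl','wb')); print(proj(c,[.402,.378,.042]))
cv2.imwrite('pics/c6.png',cv2.resize(im[90:260,215:445,::-1],None,fx=3.4,fy=3.4,interpolation=cv2.INTER_CUBIC))"
```

```text
t 31.5 grasp [401.6 379.6 278.6] yaw 81.8 grip 33.9 F [ 0.4 -0.3  0.6]
[323.29671853 173.70670907]
```

View pics/c6.png

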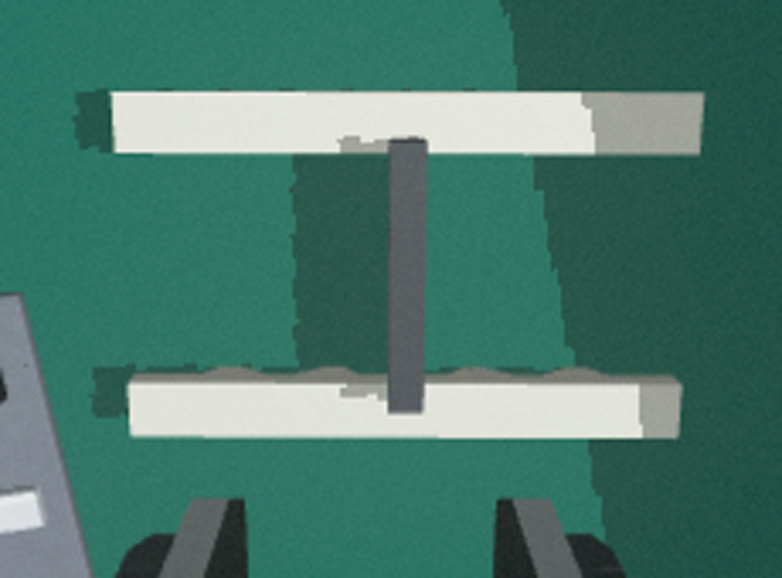

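```bash
python3 -c "
from rect import *; import pickle
from p import plan
c=pickle.load(open('w17.pkl','rb'))
for z in(.033,.043): C=rect(c,[(112,92),(114,154),(704,93),(700,155),(130,381),(131,437),(681,382),(679,438)],(215,90),3.4,z)
R=np.array([onz(c,215+(x+.5)/3.4-.5,90+(y+.5)/3.4-.5,.042)[:2]*1e3 for x,y in((408,140),(406,411))]);print(R)
plan((*C,30,81.8))
"
```

```text
[[329.0, 304.6], [348.4, 301.3], [356.6, 493.4], [376.1, 490.7], [424.8, 291.3], [444.8, 287.6], [452.1, 478.9], [472.3, 476.8]]
centre [400.5 390.6] ang 81.71 81.77 size 190.7 96.9
[[329.2, 306.9], [348.1, 303.7], [356.0, 490.6], [375.0, 488.0], [422.4, 294.0], [441.8, 290.4], [448.9, 476.5], [468.6, 474.4]]
centre [398.8 390.6] ang 81.71 81.77 size 185.6 94.3
[[357.27147333 396.86966275]
 [446.2291798  384.06831837]]
t 31.5 grasp [402.5 379.4 279.6] yaw 81.7 grip 34.5 F [-1.  -0.1  0.5]
  [[5,11,250],[-0.004,0.000,-0.001]] rows>=6.0
```

```bash
python3 -c "
from p import *
plan((402,390.5,30,81.75))"
```

```text
t 31.5 grasp [402.5 379.4 279.6] yaw 81.7 grip 34.5 F [-1.  -0.1  0.5]
  [[2,12,250],[-0.004,0.000,-0.000]] rows>=6.0
```

Call:
send_rows([
  [[2, 12, 40], [0, 0, 0], 40],
  [[2, 12, 80], [0, 0, 0], 40],
  [[2, 12, 120], [0, 0, 0], 40],
  [[2, 12, 160], [0, 0, 0], 40],
  [[2, 12, 200], [0, 0, 0], 40],
  [[2, 12, 232], [0, 0, 0], 40],
  [[2, 12, 248], [0, 0, 0], 40],
  [[2, 12, 248], [0, 0, 0], 40],
  [[2, 12, 248], [0, 0, 0], 40],
  [[2, 12, 248], [0, 0, 0], 0],
  [[2, 12, 248], [0, 0, 0], 0],
  [[2, 12, 248], [0, 0, 0], 0],
])

```text
clock: 32.52
eef_pos: [0.4037, 0.3918, 0.0882]
tool_rot: [0.072, 0.997, -0.0, 0.002]
ft_force: [1.6, -0.7, 8.6]
grip_width: 0.0108
```

Call:
send_rows([
  [[0, 0, 0], [0, 0, 0], 0],
  [[0, 0, 0], [0, 0, 0], 0],
  [[0, 0, 0], [0, 0, 0], 0],
])

```text
clock: 32.77
eef_pos: [0.4037, 0.3919, 0.0886]
tool_rot: [0.072, 0.997, 0.0, 0.002]
ft_force: [-0.0, -0.1, -2.2]
grip_width: 0.0108
```

```bash
python3 -c "
from p import *
plan((402,390.5,330,81.75),(470,240,330,45),(548.8,-31,330,1.33))"
```

```text
t 32.8 grasp [403.9 391.9  34.6] yaw 81.7 grip 10.8 F [-0.  -0.1 -2.2]
  [[0,-2,-295],[0.000,0.004,-0.001]] rows>=7.1
  [[-89,-141,-295],[0.001,0.004,0.641]] rows>=5.1
  [[-206,-397,-295],[0.003,0.003,1.403]] rows>=6.8
```

Call:
send_rows([
  [[0, 0, -20], [0, 0, 0], 0],
  [[0, 0, -50], [0, 0, 0], 0],
  [[0, 0, -90], [0, 0, 0], 0],
  [[0, 0, -130], [0, 0, 0], 0],
  [[0, 0, -170], [0, 0, 0], 0],
  [[0, 0, -210], [0, 0, 0], 0],
  [[0, 0, -250], [0, 0, 0.0], 0],
  [[0, -10, -290], [0, 0, 0.1], 0],
  [[-10, -35, -295], [0, 0, 0.2], 0],
  [[-25, -60, -295], [0, 0, 0.32], 0],
  [[-45, -85, -295], [0, 0, 0.44], 0],
  [[-65, -110, -295], [0, 0, 0.56], 0],
])

```text
clock: 33.77
eef_pos: [0.4508, 0.2729, 0.384]
tool_rot: [0.347, 0.938, 0.001, 0.002]
ft_force: [0.7, -0.2, -2.7]
grip_width: 0.0111
```

```bash
python3 -c "
from p import *
plan((549.3,-32,330,1.33),(549.3,-32,260,1.33))"
```

```text
t 33.8 grasp [451.  272.9 330. ] yaw 49.4 grip 11.1 F [ 0.7 -0.2 -2.7]
  [[-273,-167,0],[0.003,0.002,0.839]] rows>=7.7
  [[-273,-167,70],[0.003,0.002,0.839]] rows>=1.7
```

Call:
send_rows([
  [[-34, -21, 0], [0, 0, 0.12], 0],
  [[-68, -42, 0], [0, 0, 0.24], 0],
  [[-102, -63, 0], [0, 0, 0.36], 0],
  [[-136, -84, 0], [0, 0, 0.48], 0],
  [[-170, -105, 0], [0, 0, 0.6], 0],
  [[-204, -126, 0], [0, 0, 0.72], 0],
  [[-238, -147, 0], [0, 0, 0.839], 0],
  [[-260, -160, 0], [0, 0, 0.839], 0],
  [[-273, -167, 0], [0, 0, 0.839], 0],
  [[-273, -167, 20], [0, 0, 0.839], 0],
  [[-273, -167, 50], [0, 0, 0.839], 0],
  [[-273, -167, 70], [0, 0, 0.839], 0],
])

```text
clock: 34.77
eef_pos: [0.549, -0.0316, 0.3122]
tool_rot: [0.699, 0.715, 0.001, 0.0]
ft_force: [-0.2, -0.2, -3.7]
grip_width: 0.0109
```

```bash
python3 -c "
from p import *;import pickle
plan((549.3,-32,160,1.33))
c,im=snap('wrist','w18.png');pickle.dump(c,open('w18.pkl','wb'))
h=cv2.cvtColor(im,cv2.COLOR_RGB2HSV); w=(h[...,2]>95)&(h[...,1]<50)
for y in (140,150,160,170): print(y,[i for i in range(20,640) if w[y,i]!=w[y,i-1]])
for x in (110,150,500,540): print(x,[i for i in range(80,260) if w[i,x]!=w[i-1,x]])"
```

```text
t 34.8 grasp [549.1 -31.5 258.2] yaw 1.3 grip 10.9 F [-0.2 -0.2 -3.7]
  [[-1,0,98],[0.002,-0.001,-0.000]] rows>=2.4
140 [85, 563]
150 [87, 561]
160 [89, 559]
170 [91, 308, 340, 557]
110 [125, 175]
150 [125, 175, 206, 225, 242]
500 [125, 175]
540 [125, 175, 196, 205, 206, 216]
```

Call:
send_rows([
  [[0, 0, 20], [0, 0, 0], 0],
  [[0, 0, 45], [0, 0, 0], 0],
  [[0, 0, 70], [0, 0, 0], 0],
  [[0, 0, 85], [0, 0, 0], 0],
  [[0, 0, 93], [0, 0, 0], 0],
  [[0, 0, 97], [0, 0, 0], 0],
  [[0, 0, 97], [0, 0, 0], 0],
])

```text
clock: 35.4
eef_pos: [0.5465, -0.0306, 0.2107]
tool_rot: [0.699, 0.716, -0.002, -0.003]
ft_force: [-0.3, -0.4, -2.4]
grip_width: 0.0111
```

```bash
python3 -c "
from p import *;import pickle
c=pickle.load(open('w18.pkl','rb'))
for p in((82,124.5),(566,124.5),(91.5,174.5),(556.5,174.5)): print(onz(c,*p,.2456).round(4))
plan((549.3,-32,140,1.33))"
```

```text
[0.4467 0.0269 0.2456]
[0.6456 0.0312 0.2456]
[0.4474 0.0061 0.2456]
[0.6458 0.0104 0.2456]
t 35.4 grasp [546.1 -30.6 156.7] yaw 1.4 grip 11.1 F [-0.3 -0.4 -2.4]
  [[-1,3,17],[-0.007,-0.001,0.001]] rows>=0.4
```

Call:
send_rows([
  [[-1, 4, 2], [-0.007, 0, 0], 0],
  [[-1, 4, 5], [-0.007, 0, 0], 0],
  [[-1, 4, 8], [-0.007, 0, 0], 0],
  [[-1, 4, 10], [-0.007, 0, 0], 0],
  [[-1, 4, 12], [-0.007, 0, 0], 0],
  [[-1, 4, 14], [-0.007, 0, 0], 0],
  [[-1, 4, 14], [-0.007, 0, 0], 0],
  [[-1, 4, 14], [-0.007, 0, 0], 0],
])

```text
clock: 36.07
eef_pos: [0.5502, -0.0316, 0.1965]
tool_rot: [0.699, 0.716, 0.0, -0.001]
ft_force: [-0.0, 0.5, -2.8]
grip_width: 0.0111
```

```bash
python3 -c "
from p import *
plan((550.2,-31.2,137,1.33))"
```

```text
t 36.1 grasp [550.2 -31.5 142.5] yaw 1.4 grip 11.1 F [-0.   0.5 -2.8]
  [[0,-0,6],[-0.001,-0.001,0.001]] rows>=0.1
```

Call:
send_rows([
  [[0, 0, 1], [0, 0, 0], 0],
  [[0, 0, 2], [0, 0, 0], 0],
  [[0, 0, 3], [0, 0, 0], 0],
  [[0, 0, 4], [0, 0, 0], 0],
  [[0, 0, 5], [0, 0, 0], 0],
  [[0, 0, 6], [0, 0, 0], 0],
  [[0, 0, 6], [0, 0, 0], 0],
])

```text
clock: 36.65
eef_pos: [0.5502, -0.0315, 0.1905]
tool_rot: [0.699, 0.716, 0.0, -0.001]
ft_force: [0.3, 1.3, -2.5]
grip_width: 0.0109
```

Call:
send_rows([
  [[0, 0, 1], [0, 0, 0], 0],
  [[0, 0, 2], [0, 0, 0], 0],
  [[0, 0, 3], [0, 0, 0], 0],
  [[0, 0, 3], [0, 0, 0], 0],
  [[0, 0, 3], [0, 0, 0], 0],
])

```text
clock: 37.07
eef_pos: [0.5503, -0.0315, 0.1902]
tool_rot: [0.699, 0.716, 0.001, 0.0]
ft_force: [-6.3, 0.9, 12.1]
grip_width: 0.0108
```

Call:
send_rows([
  [[0, 0, 0], [0, 0, 0], 20],
  [[0, 0, 0], [0, 0, 0], 28],
  [[0, 0, 0], [0, 0, 0], 32],
  [[0, 0, 0], [0, 0, 0], 32],
  [[0, 0, -15], [0, 0, 0], 32],
  [[0, 0, -40], [0, 0, 0], 32],
  [[0, 0, -75], [0, 0, 0], 32],
  [[-20, 0, -115], [0, 0, 0], 32],
  [[-35, 0, -150], [0, 0, 0], 32],
  [[-35, 0, -150], [0, 0, 0], 32],
  [[-35, 0, -150], [0, 0, 0], 32],
])

```text
clock: 37.98
eef_pos: [0.5522, -0.0676, 0.3428]
tool_rot: [0.699, 0.715, 0.003, 0.003]
ft_force: [0.2, 0.0, -1.3]
grip_width: 0.0317
```

```bash
python3 -c "
from p import *;import pickle
plan()
c,im=snap('wrist','w19.png');pickle.dump(c,open('w19.pkl','wb'))
cv2.imwrite('pics/c7.png',cv2.resize(im[40:290,170:470,::-1],None,fx=2.4,fy=2.4,interpolation=cv2.INTER_CUBIC))"
```

```text
t 38.0 grasp [552.6 -67.6 288.8] yaw 1.3 grip 31.7 F [ 0.2  0.  -1.3]
```

View pics/c7.png

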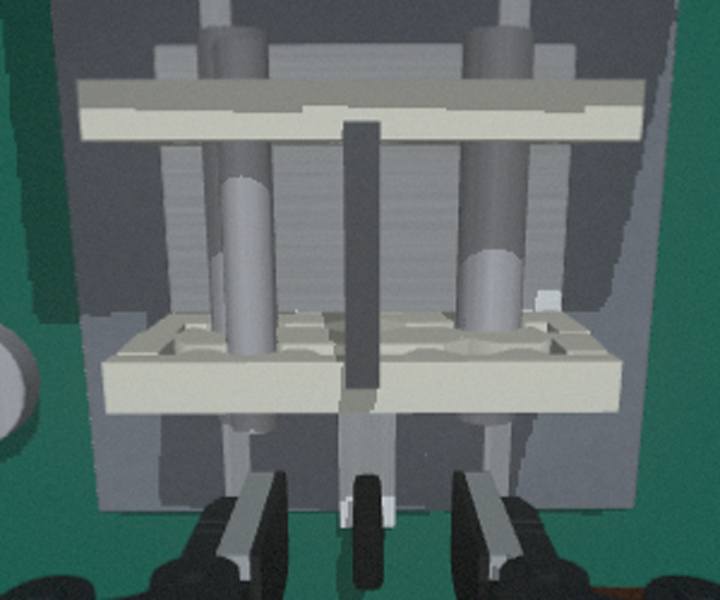

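```bash
python3 -c "
from rect import *; import pickle
from p import plan
c=pickle.load(open('w19.pkl','rb'))
rect(c,[(102,362),(106,413),(622,361),(620,412),(77,80),(82,140),(645,80),(641,141)],(170,40),2.4,.124)
plan((552,-60,370,1.33),(545,152,370,1.33))
"
```

```text
[[451.2, -73.8], [451.5, -93.9], [647.7, -69.5], [649.1, -89.7], [449.0, 26.3], [449.3, 6.4], [645.5, 30.7], [646.2, 10.4]]
centre [548.7 -31.6] ang 1.23 181.35 size 196.9 100.2
t 38.0 grasp [551.4 -67.  286.6] yaw 1.3 grip 31.9 F [-0.1 -0.7  0. ]
  [[7,1,-83],[0.003,-0.001,0.000]] rows>=2.0
  [[219,-1,-83],[0.003,-0.001,0.000]] rows>=5.1
```

Call:
send_rows([
  [[0, 0, -40], [0, 0, 0], 0],
  [[7, 0, -75], [0, 0, 0], 0],
  [[30, 0, -83], [0, 0, 0], 0],
  [[219, -1, -83], [0, 0, 0], 0],
  [[219, -1, -83], [0, 0, 0], 0],
  [[219, -1, -83], [0, 0, 0], 0],
  [[219, -1, -83], [0, 0, 0], 0],
  [[219, -1, -83], [0, 0, 0], 0],
  [[219, -1, -83], [0, 0, 0], 0],
  [[219, -1, -83], [0, 0, 0], 0],
])

```text
clock: 38.87
eef_pos: [0.5443, 0.1536, 0.4213]
tool_rot: [0.697, 0.717, -0.001, -0.0]
ft_force: [-0.1, -0.5, -0.1]
grip_width: -0.0002
```

```bash
python3 -c "
from m import *
from p import plan
import pickle
plan()
c,im=snap('wrist','w20.png');pickle.dump(c,open('w20.pkl','wb'))
E=[proj(c,[x,.153,.23]) for x in(.462,.542,.627)];print(np.round(E))
for e in E:
  u,v=e.astype(int)
  for ce,rc,bp,a in blobs(im,(u-45,v-60,u+45,v+60),lambda h,s,v:(v>165)&(s<40),2): print(a,ce.round(1),rc.round(1),(onz(c,*ce,.23)*1e3).round(1),[np.round(q,1) for q in axis(c,bp,.23)])
"
```

```text
t 38.9 grasp [544.2 153.5 367.3] yaw 1.5 grip -0.2 F [-0.1 -0.5 -0.1]
[[226. 191.]
 [323. 194.]
 [426. 197.]]
863 [224.8 192.1] [224. 193.] [460.9 152.4 230. ] [array([460.2, 151.5]), array([25.6, 26.1]), np.float64(1.5)]
1023 [321.7 191.5] [321.5 192. ] [540.6 155.1 230. ] [array([540.4, 154.4]), array([31.5, 28.7]), np.float64(1.5)]
1814 [425.1 192.2] [425.6 192.9] [625.5 156.7 230. ] [array([626. , 155.3]), array([57.1, 23.4]), np.float64(92.1)]
```

```bash
python3 -c "
from p import *
plan((460.9,152.5,250,1.33),(460.9,152.5,224,1.33),(540.6,155,260,1.33),(540.6,155,224,1.33),tip=72.6)"
```

```text
t 38.9 grasp [544.5 152.3 349.2] yaw 1.4 grip 0.0 F [ 0.5 -0.3 -0.1]
  [[2,-84,99],[-0.000,0.001,0.002]] rows>=3.1
  [[2,-84,125],[-0.000,0.001,0.002]] rows>=0.6
  [[3,-4,89],[-0.000,0.001,0.002]] rows>=2.1
  [[3,-4,125],[-0.000,0.001,0.002]] rows>=0.9
```

Call:
send_rows([
  [[2, -84, 20], [0, 0, 0], 0],
  [[2, -84, 50], [0, 0, 0], 0],
  [[2, -84, 85], [0, 0, 0], 0],
  [[2, -84, 99], [0, 0, 0], 0],
  [[2, -84, 110], [0, 0, 0], 0],
  [[2, -84, 116], [0, 0, 0], 0],
  [[2, -84, 120], [0, 0, 0], 0],
  [[2, -84, 123], [0, 0, 0], 0],
  [[2, -84, 125], [0, 0, 0], 0],
  [[2, -84, 125], [0, 0, 0], 0],
])

```text
clock: 39.75
eef_pos: [0.4609, 0.1516, 0.2976]
tool_rot: [0.699, 0.716, -0.0, 0.001]
ft_force: [-2.3, -1.8, 5.5]
grip_width: 0.0001
```

```bash
python3 -c "
from p import *
plan((460.9,152.5,260,1.33),(540.6,155,260,1.33),(540.6,155,223.5,1.33),tip=72.6)"
```

```text
t 39.8 grasp [460.9 151.5 225. ] yaw 1.4 grip 0.1 F [-2.3 -1.8  5.5]
  [[1,0,-35],[0.001,0.001,0.001]] rows>=0.8
  [[1,80,-35],[0.001,0.001,0.001]] rows>=1.9
  [[1,80,2],[0.001,0.001,0.001]] rows>=0.9
```

Call:
send_rows([
  [[0, 0, 2], [0, 0, 0], 0],
  [[0, 0, 2], [0, 0, 0], 0],
])

```text
clock: 39.92
eef_pos: [0.4612, 0.1517, 0.2966]
tool_rot: [0.699, 0.716, 0.001, 0.001]
ft_force: [-2.3, -1.5, 5.0]
grip_width: 0.0003
```

Call:
send_rows([
  [[0, 0, -20], [0, 0, 0], 0],
  [[0, 0, -36], [0, 0, 0], 0],
  [[1, 40, -36], [0, 0, 0], 0],
  [[1, 80, -36], [0, 0, 0], 0],
  [[1, 80, -30], [0, 0, 0], 0],
  [[1, 80, -20], [0, 0, 0], 0],
  [[1, 80, -10], [0, 0, 0], 0],
  [[1, 80, -4], [0, 0, 0], 0],
  [[1, 80, 0], [0, 0, 0], 0],
  [[1, 80, 2], [0, 0, 0], 0],
  [[1, 80, 2], [0, 0, 0], 0],
  [[1, 80, 2], [0, 0, 0], 0],
])

```text
clock: 40.92
eef_pos: [0.5401, 0.1546, 0.2967]
tool_rot: [0.698, 0.716, 0.001, 0.001]
ft_force: [-1.1, -0.7, 5.5]
grip_width: -0.0
```

```bash
python3 -c "
from p import *
plan((540.6,155,330,1.33),(554,-60,320,1.33),(554,-200,280,1.33),(554,-182,130,1.33),tip=72.6); print(readout.get_obs()['joint_pos'][[0,5]] if 0 else np.round(readout.get_obs()['joint_pos'],2))"
```

```text
t 40.9 grasp [540.4 154.6 224.1] yaw 1.4 grip -0.0 F [-1.1 -0.7  5.5]
  [[0,1,-106],[0.004,0.000,0.001]] rows>=2.5
  [[-215,9,-96],[0.004,0.000,0.001]] rows>=5.2
  [[-355,6,-56],[0.004,0.000,0.001]] rows>=3.5
  [[-337,5,94],[0.004,0.000,0.001]] rows>=3.6
[ 0.28  0.36  0.16  1.36 -0.    1.83]
```

Call:
send_rows([
  [[0, 0, -40], [0, 0, 0], 30],
  [[0, 0, -80], [0, 0, -0.1], 30],
  [[0, 0, -106], [0, 0, -0.22], 30],
  [[-40, 1, -106], [0, 0, -0.34], 30],
  [[-80, 2, -106], [0, 0, -0.46], 30],
  [[-120, 3, -106], [0, 0, -0.58], 30],
  [[-160, 4, -106], [0, 0, -0.7], 30],
  [[-200, 5, -106], [0, 0, -0.82], 30],
  [[-240, 5, -106], [0, 0, -0.94], 30],
  [[-280, 5, -106], [0, 0, -1.06], 30],
  [[-320, 5, -106], [0, 0, -1.18], 30],
  [[-337, 5, -106], [0, 0, -1.3], 30],
])

```text
clock: 41.92
eef_pos: [0.5516, -0.1844, 0.4034]
tool_rot: [0.139, 0.99, 0.0, 0.003]
ft_force: [0.0, 0.7, -0.9]
grip_width: 0.0299
```

```bash
python3 -c "
from p import *
plan((555,-184,300,181.33,1),(555,-184,150,181.33,1),(555,-184,74,181.33,1)); print(np.round(readout.get_obs()['joint_pos'],2))"
```

```text
t 41.9 grasp [ 551.9 -184.4  349.4] yaw 74.1 grip 29.9 F [ 0.   0.7 -0.9]
  [[-3,1,49],[-0.004,0.004,-1.872]] rows>=15.0
  [[-2,1,199],[-0.004,0.004,-1.872]] rows>=3.6
  [[-2,1,275],[-0.004,0.004,-1.872]] rows>=1.8
[-0.32  0.4   0.48  1.65  0.   -0.05]
```

Call:
send_rows([
  [[0, 0, 10], [0, 0, -0.12], 40],
  [[0, 0, 20], [0, 0, -0.24], 40],
  [[0, 0, 30], [0, 0, -0.36], 40],
  [[0, 0, 40], [0, 0, -0.48], 40],
  [[0, 0, 49], [0, 0, -0.6], 40],
  [[0, 0, 49], [0, 0, -0.72], 40],
  [[0, 0, 49], [0, 0, -0.84], 40],
  [[0, 0, 49], [0, 0, -0.96], 40],
  [[0, 0, 49], [0, 0, -1.08], 40],
  [[0, 0, 49], [0, 0, -1.2], 40],
  [[0, 0, 49], [0, 0, -1.32], 40],
  [[0, 0, 49], [0, 0, -1.44], 40],
])

```text
clock: 42.92
eef_pos: [0.551, -0.1838, 0.3549]
tool_rot: [-0.552, 0.834, -0.002, 0.002]
ft_force: [0.0, -0.1, -1.1]
grip_width: 0.04
```

```bash
python3 -c "
from p import *
plan((555,-180,250,181.33,1),(555,-180,150,181.33,1),(555,-180,74,181.33,1))"
```

```text
t 42.9 grasp [ 551.3 -183.8  300.9] yaw 157.0 grip 40.0 F [ 0.  -0.1 -1.1]
  [[-5,-2,51],[-0.006,0.000,-0.425]] rows>=3.4
  [[-5,-1,151],[-0.006,0.000,-0.425]] rows>=2.4
  [[-5,-1,227],[-0.006,0.000,-0.425]] rows>=1.8
```

Call:
send_rows([
  [[-5, -1, 15], [0, 0, -0.12], 40],
  [[-5, -1, 30], [0, 0, -0.24], 40],
  [[-5, -1, 45], [0, 0, -0.36], 40],
  [[-5, -1, 60], [0, 0, -0.425], 40],
  [[-5, -1, 100], [0, 0, -0.425], 40],
  [[-5, -1, 140], [0, 0, -0.425], 40],
  [[-5, -1, 180], [0, 0, -0.425], 40],
  [[-5, -1, 210], [0, 0, -0.425], 40],
  [[-5, -1, 227], [0, 0, -0.425], 40],
  [[-5, -1, 227], [0, 0, -0.425], 40],
  [[-5, -1, 227], [0, 0, -0.425], 0],
  [[-5, -1, 227], [0, 0, -0.425], 0],
])

```text
clock: 43.92
eef_pos: [0.556, -0.1798, 0.13]
tool_rot: [0.715, -0.699, 0.004, -0.002]
ft_force: [0.1, 0.1, -0.6]
grip_width: 0.0166
```

Call:
send_rows([
  [[0, 0, 0], [0, 0, 0], 0],
  [[0, 0, 0], [0, 0, 0], 0],
  [[0, 0, 0], [0, 0, 0], 0],
])

```text
clock: 44.17
eef_pos: [0.5556, -0.1798, 0.1303]
tool_rot: [0.715, -0.699, 0.003, -0.002]
ft_force: [-1.4, -0.1, -5.4]
grip_width: 0.0133
```

```bash
python3 -c "
from p import *
o=readout.get_obs();p=o['eef_pos']*1e3 if hasattr(o['eef_pos'],'shape') else np.array(o['eef_pos'])*1e3
plan((p[0]-192*.0232,p[1]+192,p[2]-54,181.33,1)); c=get_calibration('wrist'); print((-np.array(c['R']).T@np.array(c['t'])).round(3))"
```

```text
t 44.2 grasp [ 556.  -179.9   76.3] yaw -178.7 grip 13.3 F [-1.4 -0.1 -5.4]
  [[-192,0,-0],[-0.008,-0.002,-0.000]] rows>=50.3
[ 0.555 -0.245  0.201]
```

Call:
send_rows([
  [[-2, 0, 0], [0, 0, 0], 0],
  [[-6, 0, 0], [0, 0, 0], 0],
  [[-11, 0, 0], [0, 0, 0], 0],
  [[-18, 0, 0], [0, 0, 0], 0],
  [[-26, 0, 0], [0, 0, 0], 0],
  [[-34, 0, 0], [0, 0, 0], 0],
  [[-43, 0, 0], [0, 0, 0], 0],
  [[-52, 0, 0], [0, 0, 0], 0],
  [[-61, 0, 0], [0, 0, 0], 0],
  [[-70, 0, 0], [0, 0, 0], 0],
  [[-78, 0, 0], [0, 0, 0], 0],
  [[-85, 0, 0], [0, 0, 0], 0],
])

```text
clock: 45.17
eef_pos: [0.5534, -0.0935, 0.1303]
tool_rot: [0.715, -0.699, 0.003, -0.002]
ft_force: [-1.9, -3.0, -4.9]
grip_width: 0.013
```

```bash
python3 -c "
from p import *
plan((551.6,12,76.3,181.33))"
```

```text
t 45.2 grasp [553.8 -93.6  76.3] yaw -178.6 grip 13.0 F [-1.9 -3.  -4.9]
  [[-106,-1,-0],[-0.008,-0.002,0.001]] rows>=2.5
```

Call:
send_rows([
  [[-6, 0, 0], [0, 0, 0], 0],
  [[-14, 0, 0], [0, 0, 0], 0],
  [[-23, 0, 0], [0, 0, 0], 0],
  [[-32, 0, 0], [0, 0, 0], 0],
  [[-41, 0, 0], [0, 0, 0], 0],
  [[-50, 0, 0], [0, 0, 0], 0],
  [[-59, 0, 0], [0, 0, 0], 0],
  [[-68, 0, 0], [0, 0, 0], 0],
  [[-76, 0, 0], [0, 0, 0], 0],
  [[-83, 0, 0], [0, 0, 0], 0],
  [[-89, 0, 0], [0, 0, 0], 0],
  [[-94, 0, 0], [0, 0, 0], 0],
])

```text
clock: 46.17
eef_pos: [0.551, 0.0013, 0.1303]
tool_rot: [0.716, -0.699, 0.003, -0.002]
ft_force: [-2.9, -2.6, -3.0]
grip_width: 0.0131
```

Call:
send_rows([
  [[-3, 0, 0], [0, 0, 0], 0],
  [[-6, 0, 0], [0, 0, 0], 0],
  [[-9, 0, 0], [0, 0, 0], 0],
  [[-11, 0, 0], [0, 0, 0], 0],
  [[-13, 0, 0], [0, 0, 0], 0],
  [[-13, 0, 0], [0, 0, 0], 0],
])

```text
clock: 46.67
eef_pos: [0.5508, 0.0112, 0.1303]
tool_rot: [0.715, -0.699, 0.006, 0.0]
ft_force: [-1.4, -13.3, -4.3]
grip_width: 0.0128
```

Call:
send_rows([
  [[-3, 0, 0], [0, 0, 0], 0],
  [[-5, 0, 0], [0, 0, 0], 0],
  [[-5, 0, 0], [0, 0, 0], 0],
])

```text
clock: 46.92
eef_pos: [0.5507, 0.0118, 0.1303]
tool_rot: [0.713, -0.701, 0.009, 0.004]
ft_force: [-1.9, -17.9, -3.0]
grip_width: 0.0129
```

Call:
send_rows([
  [[3, 0, 0], [0, 0, 0], 0],
  [[8, 0, 0], [0, 0, 0], 0],
  [[15, 0, 0], [0, 0, 0], 0],
  [[23, 0, 0], [0, 0, 0], 0],
  [[32, 0, 0], [0, 0, 0], 0],
  [[41, 0, 0], [0, 0, 0], 0],
  [[50, 0, 0], [0, 0, 0], 0],
  [[59, 0, 0], [0, 0, 0], 0],
  [[68, 0, 0], [0, 0, 0], 0],
  [[77, 0, 0], [0, 0, 0], 0],
  [[86, 0, 0], [0, 0, 0], 0],
  [[94, 0, 0], [0, 0, 0], 0],
])

```text
clock: 47.92
eef_pos: [0.5531, -0.0832, 0.1304]
tool_rot: [0.713, -0.701, 0.009, 0.003]
ft_force: [7.6, 3.5, -22.0]
grip_width: 0.0132
```

```bash
python3 -c "
from p import *
plan((556,-180,76.3,181.33))"
```

```text
t 47.9 grasp [553.5 -84.1  76.4] yaw -179.0 grip 13.2 F [  7.6   3.5 -22. ]
  [[97,-1,2],[-0.008,-0.018,-0.006]] rows>=2.3
```

Call:
send_rows([
  [[6, 0, 0], [0, -0.005, 0], 0],
  [[14, 0, 0], [0, -0.01, 0], 0],
  [[23, 0, 0], [0, -0.018, -0.003], 0],
  [[32, 0, 1], [0, -0.018, -0.006], 0],
  [[41, 0, 1], [0, -0.018, -0.006], 0],
  [[50, 0, 1], [0, -0.018, -0.006], 0],
  [[59, -1, 1], [0, -0.018, -0.006], 0],
  [[67, -1, 1], [0, -0.018, -0.006], 0],
  [[75, -1, 2], [0, -0.018, -0.006], 0],
  [[82, -1, 2], [0, -0.018, -0.006], 0],
  [[88, -1, 2], [0, -0.018, -0.006], 0],
  [[92, -1, 2], [0, -0.018, -0.006], 0],
])

```text
clock: 48.92
eef_pos: [0.5555, -0.1763, 0.1304]
tool_rot: [0.715, -0.699, 0.003, -0.002]
ft_force: [0.2, 2.9, -4.6]
grip_width: 0.0132
```

Call:
send_rows([
  [[2, 0, 0], [0, 0, 0], 0],
  [[4, 0, 0], [0, 0, 0], 0],
  [[6, 0, 0], [0, 0, 0], 0],
  [[8, 0, 0], [0, 0, 0], 0],
  [[8, 0, 0], [0, 0, 0], 0],
])

```text
clock: 49.33
eef_pos: [0.5556, -0.1817, 0.1304]
tool_rot: [0.716, -0.698, 0.001, -0.005]
ft_force: [0.4, 10.6, -4.0]
grip_width: 0.0134
```

Call:
send_rows([
  [[3, 0, 0], [0, 0, 0], 0],
  [[5, 0, 0], [0, 0, 0], 0],
  [[5, 0, 0], [0, 0, 0], 0],
])

```text
clock: 49.58
eef_pos: [0.5556, -0.1822, 0.1303]
tool_rot: [0.717, -0.697, -0.003, -0.008]
ft_force: [0.3, 15.1, -2.9]
grip_width: 0.0129
```

Call:
send_rows([
  [[2, 0, 0], [0, 0, 0], 0],
  [[2, 0, 0], [0, 0, 0], 30],
  [[2, 0, 0], [0, 0, 0], 36],
  [[2, 0, 0], [0, 0, 0], 36],
  [[2, 0, -30], [0, -0.005, 0], 36],
  [[2, 0, -70], [0, -0.01, 0], 36],
  [[2, 0, -110], [0, -0.01, 0], 36],
  [[2, 0, -150], [0, -0.01, 0], 36],
  [[2, 0, -190], [0, -0.01, 0], 36],
  [[2, 0, -220], [0, -0.01, 0], 36],
  [[2, 0, -220], [0, -0.01, 0], 36],
  [[2, 0, -220], [0, -0.01, 0], 36],
])

```text
clock: 50.58
eef_pos: [0.5552, -0.1886, 0.3542]
tool_rot: [0.717, -0.697, -0.002, -0.013]
ft_force: [-0.6, -0.3, -0.5]
grip_width: 0.0361
```

```bash
python3 -c "
from m import *
from p import *;import pickle
c,im=snap('wrist','w21.png');pickle.dump(c,open('w21.pkl','wb'))
c2,i2=snap('top','t4.png')
plan((625.5,156.5,330,181.33),(625.5,156.5,250,181.33),(625.5,156.5,223.5,181.33),tip=72.6)
# stack check in wrist: predicted cover corners z=.124
a=np.radians(1.33);d=np.array([np.cos(a),np.sin(a)]);n=np.array([-d[1],d[0]])
for u,v in((-98,-60),(98,-60),(-98,60),(98,60)): print(proj(c,[*((np.array([548.7,-31.6])+u*d+v*n)/1e3),.124]).round(1), proj(c2,[*((np.array([548.7,-31.6])+u*d+v*n)/1e3),.124]).round(1))
"
```

```text
t 50.7 grasp [ 554.5 -186.1  277.5] yaw -178.4 grip 35.8 F [ 0.2  0.1 -0.3]
  [[-343,-82,-44],[-0.008,0.024,0.005]] rows>=8.5
  [[-341,-81,36],[-0.008,0.024,0.005]] rows>=1.9
  [[-341,-81,63],[-0.008,0.024,0.005]] rows>=0.6
[424.5 271.5] [399.8 235.7]
[231.6 269.5] [395.9 173.7]
[414.5 367.5] [361.2 237.3]
[239.9 365. ] [358.  175.4]
```

```bash
python3 -c "
from m import *;import pickle
c=pickle.load(open('w21.pkl','rb')); im=cv2.imread('pics/w21.png'); g=cv2.GaussianBlur(im,(3,3),0).mean(2).astype(int)
print(proj(c,[.548,-.0716,.124]),proj(c,[.548,-.092,.124]))
for x in (245,280,380,410): print(x,g[240:300:3,x])
for y in (258,262,266): print(y,'L',g[y,220:250:2],'R',g[y,405:440:2])
for ax in(1,): pass
for X,Y in((503.3,-31.5),):
  P=[proj(c,[(X-s*.0232)/1e3,(Y+s)/1e3,.11]) for s in(-75,-65)]; print('slim end',P)
  print(g[int(P[0][1])-14:int(P[0][1])+20:2,int(P[0][0])])
"
```

```text
[329.14524179 288.04917876] [329.78381134 270.3295283 ]
245 [109  92 105 107 108 109 101  72  39  34  36  34  34  37  38  34  32  32
  30  31]
280 [40 40 38 39 38 37 36 36 36 37 38 36 36 37 35 34 37 35 36 42]
380 [101  88  88  88  88  89  89  88  87  88  81  99 109 109  75  38  36  37
  36  35]
410 [ 96  91  86 100 108 108 107 107 106 107 117 102  32  34  34  33  33  31
  31  31]
258 L [100 122 121 121 121 121 122  97  84  88 105 107 107  83  46] R [109 108 107 107 107 106  91  84  85  86  85  85  87  86  85  64  58  57]
262 L [ 94 121 123 122 122 123 121  98  88 102 106 108  86  44  39] R [108 107 107 107 107 107 103  88  84  85  86  87  86  85  77  61  57  58]
266 L [ 84 116 122 122 122 121 119 110 108 108 107  79  38  34  35] R [ 78 107 108 106 107 107 107 104  99  90  86  86  85  86  75  57  59  59]
slim end [array([371.41866295, 252.52461101]), array([370.98674806, 261.21763814])]
[90 88 88 82 71 53 43 38 39 39 38 39 37 38 37 39 38]
```

```bash
python3 -c "
from p import *
plan((552,0,320,181.33),(625.5,156.5,330,181.33))"
```

```text
t 50.7 grasp [ 554.4 -186.6  296.1] yaw -178.4 grip 35.8 F [ 0.2  0.1 -0.3]
  [[-188,-3,-19],[-0.008,0.024,0.005]] rows>=4.5
  [[-343,-81,-25],[-0.008,0.024,0.005]] rows>=4.2
```

Call:
send_rows([
  [[-40, 0, -19], [0, 0.024, 0.005], 0],
  [[-80, 0, -19], [0, 0.024, 0.005], 0],
  [[-120, 0, -19], [0, 0.024, 0.005], 0],
  [[-160, 0, -19], [0, 0.024, 0.005], 0],
  [[-188, -3, -19], [0, 0.024, 0.005], 0],
  [[-188, -3, -19], [0, 0.024, 0.005], 0],
  [[-188, -3, -19], [0, 0.024, 0.005], 0],
])

```text
clock: 51.27
eef_pos: [0.5511, 0.0011, 0.372]
tool_rot: [0.716, -0.698, 0.002, -0.002]
ft_force: [-0.2, -0.1, -0.1]
grip_width: -0.0003
```

```bash
python3 -c "
from shaft import *
from p import plan
plan((625.5,156.5,330,181.33),(625.5,156.5,250,181.33),(625.5,156.5,223.5,181.33),tip=72.6)
c,im=snap('wrist','w22.png')
h=cv2.cvtColor(im,cv2.COLOR_RGB2HSV)
a=np.radians(1.33);d=np.array([np.cos(a),np.sin(a)]);n=np.array([-d[1],d[0]]);g=im.astype(float).mean(2)
def prof(o,dirn,z,rng,avg,avd):
  out=[]
  for s in rng:
    P=[proj(c,[*((np.array(o)+s*dirn+k*avd)/1e3),z]) for k in avg]
    out.append(np.mean([ndimage.map_coordinates(g,[[p[1]],[p[0]]],order=1,mode='nearest')[0] for p in P]))
  return np.array(out)
O=np.array([548.7,-31.6]); r=np.arange(-16,16.1,1)
for nm,o,dr,av,avd in[('near outer L',O-60*n-70*d,n,(-6,0,6),d),('near outer R',O-60*n+70*d,n,(-6,0,6),d),('near left end',O-50*n-98*d,d,(-5,0,5),n),('near right end',O-50*n+98*d,d,(-5,0,5),n),('far outer L',O+60*n-70*d,n,(-6,0,6),d),('far outer R',O+60*n+70*d,n,(-6,0,6),d)]:
  p=prof(o,dr,.124,r,av,avd); gr=np.abs(np.gradient(ndimage.gaussian_filter1d(p,1))); print(nm,r[np.argmax(gr)],p[::3].astype(int))
"
```

```text
t 51.3 grasp [551.4   1.1 299.4] yaw -178.5 grip -0.3 F [-0.2 -0.1 -0.1]
  [[-153,-79,-30],[-0.004,0.000,0.003]] rows>=4.2
  [[-153,-78,50],[-0.004,0.000,0.003]] rows>=1.9
  [[-153,-78,76],[-0.004,0.000,0.003]] rows>=0.6
near outer L -1.0 [ 89  99 140 140 138 183 203 204 203 204 202]
near outer R -1.0 [ 99  98 144 142 141 188 203 204 203 203 202]
near left end -1.0 [ 80  79  95 120 121 147 202 202 203 203 202]
near right end 0.0 [204 202 203 202 202 199 119 120 120 121  79]
far outer L -9.0 [200 200 197 139 140 126  85  85  84  83  82]
far outer R -10.0 [202 202 155 139 139 125  85  85  86  85  85]
```

Call:
send_rows([
  [[-40, -20, -30], [0, 0, 0], 0],
  [[-78, -40, -30], [0, 0, 0], 0],
  [[-116, -60, -30], [0, 0, 0], 0],
  [[-153, -78, -30], [0, 0, 0], 0],
  [[-153, -78, 0], [0, 0, 0], 0],
  [[-153, -78, 30], [0, 0, 0], 0],
  [[-153, -78, 55], [0, 0, 0], 0],
  [[-153, -78, 66], [0, 0, 0], 0],
  [[-153, -78, 72], [0, 0, 0], 0],
  [[-153, -78, 76], [0, 0, 0], 0],
  [[-153, -78, 77], [0, 0, 0], 0],
  [[-153, -78, 77], [0, 0, 0], 0],
])

```text
clock: 52.32
eef_pos: [0.6256, 0.153, 0.2969]
tool_rot: [0.715, -0.699, 0.002, -0.002]
ft_force: [-3.4, -0.9, 4.8]
grip_width: -0.0003
```

```bash
python3 -c "
from p import *
plan(tip=72.6)"
```

```text
t 52.3 grasp [626.  153.  224.3] yaw -178.7 grip -0.3 F [-3.4 -0.9  4.8]
```

Off key is pressed (about 5.7 mm, 4.8 N). I'll retreat, make a final check and hand in.

Call:
send_rows([
  [[0, 0, 1], [0, 0, 0], 0],
  [[0, 0, 1], [0, 0, 0], 0],
  [[0, 0, -30], [0, 0, 0], 0],
  [[0, 0, -70], [0, 0, 0], 0],
  [[0, 0, -110], [0, 0, 0], 0],
  [[0, 0, -120], [0, 0, 0], 0],
  [[0, 0, -120], [0, 0, 0], 0],
  [[0, 0, -120], [0, 0, 0], 0],
])

```text
clock: 52.98
eef_pos: [0.6258, 0.1524, 0.4173]
tool_rot: [0.715, -0.7, 0.003, -0.002]
ft_force: [-0.3, -0.5, -0.7]
grip_width: -0.0001
```

```bash
python3 -c "
from m import *
from p import plan
plan(tip=72.6)
c,im=snap('top','t5.png'); a=cv2.imread('pics/top0.png')[:,:,::-1].copy()
br=lambda h,s,v:(h<14)&(s>90)&(v<140)&(v>30)
for n,b,f in[('case',(425,135,480,180),br),('caliper',(328,120,392,156),lambda h,s,v:(s<60)),('cup',(260,140,290,170),lambda h,s,v:(s<60)&(v>60))]:
  print(n,[(B[0].round(1),B[3]) for B in blobs(a,b,f,1)],[(B[0].round(1),B[3]) for B in blobs(im,b,f,1)])
print('rest rack grey',[(B[0].round(1),B[3]) for B in blobs(im,(436,175,500,250),lambda h,s,v:(s<40)&(v>85),3)])
# key lamps
for n,i in(('t0',a),('now',im)): print(n,i[203:206,305:308].mean((0,1)).astype(int),i[216:219,305:308].mean((0,1)).astype(int))
order.job_done()"
```

```text
t 53.0 grasp [626.4 152.4 344.7] yaw -178.8 grip -0.1 F [-0.3 -0.5 -0.7]
case [(array([450. , 155.1]), np.int32(911))] [(array([450. , 155.2]), np.int32(912))]
caliper [(array([367.2, 142. ]), np.int32(475))] [(array([351.2, 140.2]), np.int32(925))]
cup [(array([274.8, 156.5]), np.int32(281))] [(array([274.8, 156.5]), np.int32(281))]
rest rack grey []
t0 [ 88 139 106] [163 116  77]
now [231 232 228] [222 223 218]
the job is handed in; nothing more can be done
```

The job is handed in at about 53 s of the 210 s allowed, and the checks I could make came out right. There is no verdict from the simulator.

**What I did**
- I drew the empty carriage to its outer stop. The first pull fell short, so I gripped the handle again and pulled until it met the stop.
- The rack held two thick shafts and one slim one. I laid the thick ones in the two outer lower vees and set the chock frame over them, then laid the slim one in an upper vee and set the cover frame on top.
- I pressed the mains key, then the coil key, each about 6 mm down at roughly 5 N.
- I pushed the carriage about 192 mm in to the inner stop and drew it back to the outer stop. The off key came last, also about 6 mm down.

**Last checks**
- **Fit:** all three shafts were centred to within about 1 mm, and both frames seated at the expected heights.
- **After the tunnel run:** the cover frame's near strip was still within about 1 mm of where it was set and still square. The edge finder on the far strip picked up a shadow line, though an edge did show where it was expected.
- **Surroundings:** the rack is empty, and the gauge case and steel cup have not moved.

**Checks that failed or were unclear**
- **Caliper:** the last comparison gave no valid answer. The arm appeared to be in that part of the top view, because the grey area doubled and the hood lamp pixels next to it also read white. I never moved the arm down near the caliper.
- **Top camera:** it read the frames about 10 mm off, so I placed them from wrist-camera measurements.

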